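Check-weigh a delivery of boxed bearings and put them to stock

TASK

Book in the small white bearing cartons that lie on the desk between the scale and the stock tray: with its pan still empty so that it zeroes, switch the scale on at its toggle, then weigh all the cartons together, each flat on the pan with its label facing up, side by side and not stacked, and take your hand off for about two seconds so that weight and labels can be read. Then move them all into the grey stock tray, again flat, label up and not stacked, and switch the scale off. Leave the other things on the desk where they are.

Things in the scene. Friction and masses are not known exactly. Their poses are not given: they have to be found in the camera images.
- carton_a: white cardboard carton of one boxed bearing, 60 x 50 x 42 mm, about 0.22 kg. A paper label (bar code and dark band) on one of its two 60 x 50 faces; other faces blank. Origin at the carton's centre; own z points out of the labelled face (half-height 21 mm), x along the 60, y along the 50. Starts on the desk, label sideways or underneath; absent in some starts
- carton_b: white cardboard carton of one boxed bearing, 60 x 50 x 42 mm, about 0.22 kg. A paper label (bar code and dark band) on one of its two 60 x 50 faces; other faces blank. Origin at the carton's centre; own z points out of the labelled face (half-height 21 mm), x along the 60, y along the 50. Starts on the desk, label sideways or underneath; absent in some starts
- carton_c: white cardboard carton of one boxed bearing, 60 x 50 x 42 mm, about 0.22 kg. A paper label (bar code and dark band) on one of its two 60 x 50 faces; other faces blank. Origin at the carton's centre; own z points out of the labelled face (half-height 21 mm), x along the 60, y along the 50. Starts on the desk, label sideways or underneath; absent in some starts
- carton_d: white cardboard carton of one boxed bearing, 60 x 50 x 42 mm, about 0.22 kg. A paper label (bar code and dark band) on one of its two 60 x 50 faces; other faces blank. Origin at the carton's centre; own z points out of the labelled face (half-height 21 mm), x along the 60, y along the 50. Starts on the desk, label sideways or underneath; absent in some starts
- scale: bench scale, fixed; origin on the desk under the pan's middle. Axes: x away from the operator (robot), y to the operator's left, z up. The console (x -222 to -134 mm, y -110 to 110, deck 50 high) lies on the operator's side of the pan. A tilted display covers y 10 to 105 mm of the deck, up to 20 mm above it; the power toggle stands on the right half
- pan (a point): middle of the top surface of the scale's flat steel weighing pan, 66 mm above the desk; axes as the scale. The pan is 260 mm along x by 220 along y with an 8 mm raised lip round the edge
- power (a joint): the scale's steel power toggle. The bat swings left and right (about the scale's x axis): 0 = off, leaning 0.35 rad to the operator's left (+y of the scale); 0.7 = on, leaning 0.35 rad to the right (-y), towards the black dot on the legend plate. Over-centre spring: about 2 N at the tip takes it past the middle (0.35), then it snaps over and stays, either way
- bat_tip (a point): free end of the toggle's bat, 32.5 mm from its pivot, which is 3 mm above the console deck. The bat is 7 mm thick at its foot, 12 mm near the tip; the tip stands about 34 mm above the deck and travels 22 mm from side to side
- switch_base (a point): point of the console deck (50 mm above the desk) under the toggle's pivot, at (-178, -55, 50) mm of the scale, same axes. The deck is clear for 60 mm to its left; to its right the console ends after 55 mm
- tray_in (a point): middle of the inner floor, 3 mm above the desk, of the shallow grey open stock tray, fixed to the desk: inside 294 mm along its x by 194 mm along its y, walls 3 mm thick, rim 50 mm above the desk
- tape_dispenser: black desk tape dispenser, 60 x 130 mm, 90 mm high, loose; origin under its middle. Not part of the job
- pen_pot: dark steel pen pot with three pens, 76 mm across, 95 mm high (pens to 150), loose; origin under its middle. Not part of the job
- calculator: grey desk calculator, 135 x 85 x 16 mm, loose; origin under its middle. Not part of the job

How it is judged:
By the outcome, as a careful person would: the job done as asked, in the order asked, and still so for the second after the job is handed in, with the robot touching nothing.
Of carton_a, carton_b, carton_c, carton_d only 2 to 3 are there at a start; the rules pass over those that are not, and their reading is None.
At some moment in a run one of carton_a, carton_b, carton_c, carton_d may be knocked a few centimetres aside while the robot is not near it.
Once in a run the grip may slacken for a moment while it holds something.
It also fails if it takes over 210 s, if anything falls off the work surface, if the arm or the gripper's body presses on something with over 40 N, if the wrist force passes 120 N, or if a joint passes its speed limit or range.

ROBOT

A 6-joint arm with a two-finger parallel gripper is mounted at the origin on the work surface. World frame = base frame: x ahead of the robot, y to its left, z up, the work surface at z = 0. Lengths are in m, angles in rad, forces in N, time in s.
With the tool pointing down it reaches from about 0.35 to 0.775 m from the base axis. Payload 7.3 kg.
Tool frame: the origin (TCP) lies midway between the tips of the shut fingers; the grasp point (between the pads) lies 19 mm behind it; y points along the fingers, z is the direction in which the jaws open and shut, and the axes are right-handed (so a half turn about y gives the same grasp; the last joint's range is limited). The gripper opens to 92 mm and grips with 3 to 60 N. Pads are 19 mm wide; open, the fingers measure 130 mm over their backs; the gripper's body (75 mm by 190 mm) begins 47 mm behind the grasp point.
Start: joints at [-1.447, 0.342, 1.524, -0, 1.275, -0.146], TCP at [0.14, -0.506, 0.227] pointing down, gripper open.
Joint ranges: [-2.53, 2.53], [-0.77, 2.02], [0.04, 2.7], [-1, 4.14], [0.28, 2.66], [-3.11, 3.11]. Speed limits (rad/s): [2.57, 2.57, 3.14, 3.14, 3.14, 3.14].

INTERFACE

Orientations are given as a unit quaternion [x, y, z, w].
In Python, from rig import ctrl, cams, job gives the robot as it stands.
- The arm moves only by the shell command python3 -m crank 'ROWS'. ROWS is JSON, a list that holds one entry, the list of rows, each a list of 5 numbers: the shift along the world's x, y, z in m, then the turn about the world's z in rad, then the closure in counts, from 0 (fully open) to 255 (shut). A call has 1 to 20 rows; each row shifts and turns the pose as measured when the row begins; what a row does not reach is not made up. A row lasts 1/10 s, in which the tool goes at most 50 mm and 8.59 degrees, less where a joint would pass 70% of its speed; a pose out of reach is approached as far as the arm can. A call is refused whole if a number of a shift passes 0.05 or a number of a turn 0.15, either way. A call with a gripper value outside its range is refused whole. The fingers move at their own pace and stop on an object; the grip force is fixed at half the most. Time passes only in rows, so rows that do not move let the fingers close. It gives the time, the measured TCP pose, the force and the opening at its end, in the units of the state.
- ctrl.get_obs(): the state, without advancing time (a new reading comes with each control period).
- cams.capture(name): name is "scene" or "side" or "wrist"; returns a dict with "color" (480x640x3 uint8, blue, green, red), "mtx" (3x3 intrinsics, pixels), "k1" (the pictures are not rectified: a ray, as slopes to the right and down, at radius r is drawn at 1 + k1 r^2 times it, then the intrinsics apply), "cam_to_world" (4x4, takes a point from camera to world coordinates). Camera axes: x right, y down, z forward; pixel columns grow to the right and rows downward; lengths in m; the calibration is good to about 2 mm. A picture is of the moment at which its call begins. There is no depth.
- job.hand_in(): hands the job in, once; it reports no verdict.
The state is a dict: "time": time; "qpos": joint angles; "joint_velocities": joint speeds; "joint_efforts": joint torques, N m; "tcp_pos": TCP position; "tool_rot": TCP orientation; "contact_force": force on the tool from outside, world axes, zero at the start; "moment": the same for the moment, N m; "finger_gap": opening from 0.0 (shut) to 1.0 (fully open).
Only numpy, scipy, OpenCV 4.12 (cv2) and the standard library are available. Lean on these libraries where they do the work, as an engineer would, in place of code of your own. Each camera call takes 0.05 s, during which the arm holds its last target.

## Working session

There is one attempt and no reset: what is moved stays moved. The work goes in short steps, Python scripts to look and compute and a shell command to move; the robot and the scene stay as the last step left them, time stands still between calls to the robot, and variables do not carry over. Pictures are saved under pics/ and viewed, and the job is handed in when it is done.

```bash
ls; mkdir -p pics; cat > h.py <<'E'
import numpy as np, cv2
from rig import ctrl,cams,job
def cap(n,f):
    c=cams.capture(n); cv2.imwrite('pics/'+f+'.png',c['color']); return c
def ray(c,u,v):
    K=np.array(c['mtx']);k=c['k1'];T=np.array(c['cam_to_world'])
    x=(u-K[0,2])/K[0,0];y=(v-K[1,2])/K[1,1]
    p=cv2.undistortPoints(np.array([[[u,v]]],float),K,np.array([k,0,0,0],float))[0,0]
    d=T[:3,:3]@np.array([p[0],p[1],1]);return T[:3,3],d
def pl(c,u,v,z):
    o,d=ray(c,u,v);return (o+d*(z-o[2])/d[2])
def pr(c,P):
    T=np.linalg.inv(np.array(c['cam_to_world']));q=T[:3,:3]@np.array(P)+T[:3,3]
    q=q/q[2];r2=q[0]**2+q[1]**2;s=1+c['k1']*r2;K=np.array(c['mtx'])
    return (K@np.array([q[0]*s,q[1]*s,1]))[:2]
E
python3 - <<'E'
from h import *
import pickle
np.set_printoptions(precision=4,suppress=True)
for n in ['scene','side','wrist']:
    c=cap(n,n+'0'); print(n,c['mtx'],c['k1'],c['cam_to_world'])
    pickle.dump({k:c[k] for k in c},open(n+'.pkl','wb'))
print(ctrl.get_obs())
E
```

```text
pics
scene [[487.5781   0.     323.1621]
 [  0.     487.5781 240.8323]
 [  0.       0.       1.    ]] -0.11048096070096414 [[-0.8477  0.3908 -0.3588  0.9359]
 [ 0.5305  0.6144 -0.584   0.5376]
 [-0.0078 -0.6854 -0.7281  0.7747]
 [ 0.      0.      0.      1.    ]]
side [[555.7801   0.     328.9574]
 [  0.     555.7801 245.3283]
 [  0.       0.       1.    ]] 0.003016322385708855 [[-0.7744 -0.3517  0.526   0.0622]
 [-0.6326  0.4122 -0.6557  0.6731]
 [ 0.0138 -0.8404 -0.5417  0.6287]
 [ 0.      0.      0.      1.    ]]
wrist [[365.7273   0.     323.4513]
 [  0.     365.7273 232.5948]
 [  0.       0.       1.    ]] -0.04962343928629644 [[ 0.2668 -0.9201 -0.2867  0.2173]
 [-0.9637 -0.2556 -0.0766 -0.4846]
 [-0.0028  0.2967 -0.955   0.3843]
 [ 0.      0.      0.      1.    ]]
{'time': 0.15, 'qpos': array([-1.447 ,  0.3425,  1.5248,  0.    ,  1.2754, -0.146 ]), 'joint_velocities': array([-0.0005, -0.0019, -0.0034, -0.0011, -0.001 ,  0.0004]), 'joint_efforts': array([  0.0012, -43.147 , -24.4354,   0.0718,   0.0537,  -0.0001]), 'tcp_pos': array([ 0.1399, -0.5057,  0.2262]), 'tool_rot': array([-0.0951,  0.7011, -0.7003,  0.0951]), 'contact_force': array([0.6724, 0.2007, 0.297 ]), 'moment': array([0.0193, 0.0021, 0.003 ]), 'finger_gap': 0.9985219274153292}
```

View pics/scene0.png

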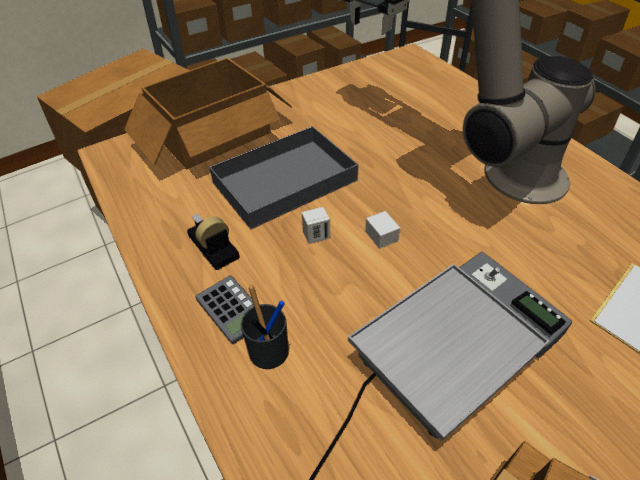

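View pics/side0.png

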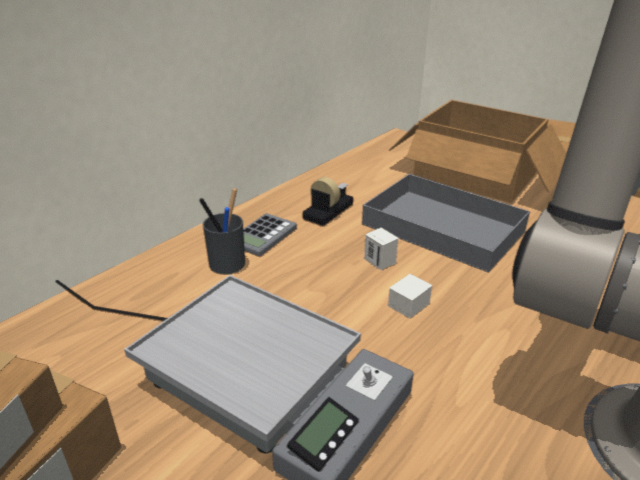

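View pics/wrist0.png

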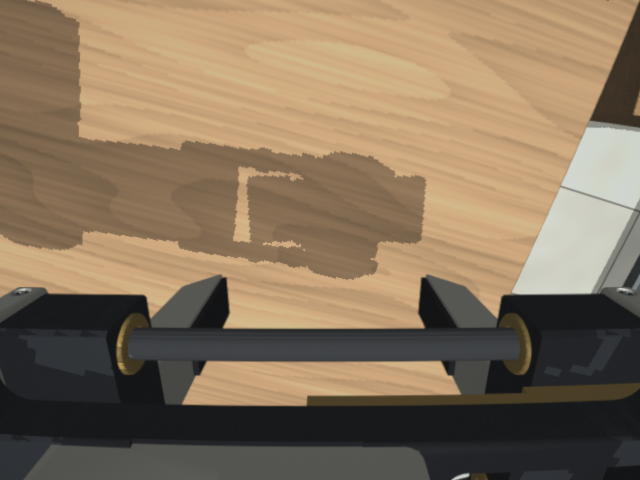

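Scene: two white cartons near scene px (316,225), whose label faces sideways, and (382,229), whose label isn't visible. The scale is lower right with its toggle at (490,277), and the tray is at (285,175). I'll measure these and zoom in.

```bash
python3 - <<'E'
import cv2,numpy as np
a=cv2.imread('pics/scene0.png');b=cv2.imread('pics/side0.png')
f=lambda i,x,y,w,h,s:cv2.resize(i[y:y+h,x:x+w],None,fx=s,fy=s,interpolation=cv2.INTER_CUBIC)
A=f(a,280,190,200,150,2*2);cv2.imwrite('pics/zA.png',A)
B=f(b,330,210,200,150,4);cv2.imwrite('pics/zB.png',B)
E
```

```text
(no output)
```

View pics/zA.png

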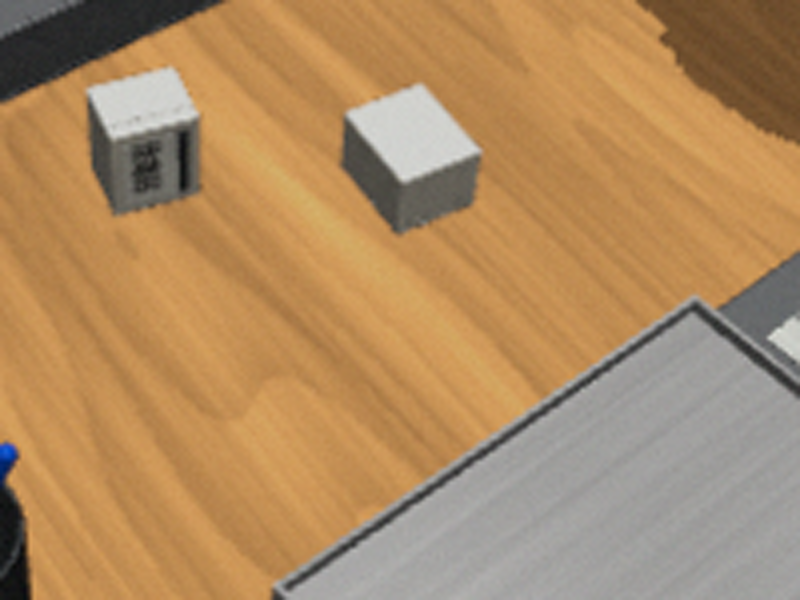

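View pics/zB.png

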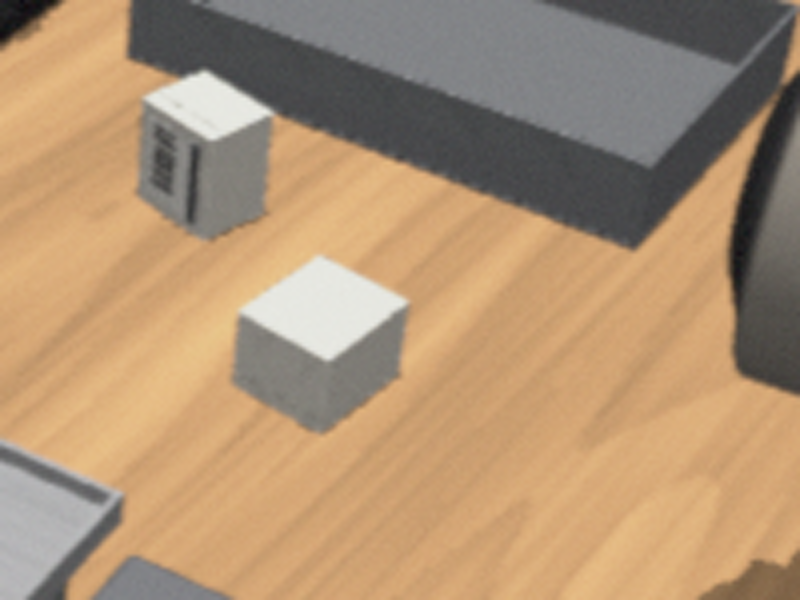

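```bash
python3 - <<'E'
from h import *
import pickle
np.set_printoptions(precision=4,suppress=True)
s=pickle.load(open('scene.pkl','rb'));d=pickle.load(open('side.pkl','rb'))
A=lambda p:(280+p[0]/4,190+p[1]/4)
B=lambda p:(330+p[0]/4,210+p[1]/4)
print('c1 bottom scene z0',[pl(s,*A(p),0)[:2] for p in [(115,213),(198,190)]],'side',[pl(d,*B(p),0)[:2] for p in [(210,238),(138,190),(266,212)]])
for z in (.042,.05,.06):
  for n,c,F,P in (('sc',s,A,[(88,88),(175,68),(200,113),(112,135)]),('sd',d,B,[(210,140),(270,115),(205,70),(143,100)])):
    q=np.array([pl(c,*F(p),z)[:2] for p in P]);print('c1',z,n,q.mean(0),np.linalg.norm(np.diff(q[[0,1,2,3,0]],axis=0),axis=1),np.degrees(np.arctan2(*(q[1]-q[0])[::-1])))
  for n,c,F,P in (('sc',s,A,[(345,120),(420,84),(481,152),(403,182)]),('sd',d,B,[(408,302),(320,257),(238,315),(328,360)])):
    q=np.array([pl(c,*F(p),z)[:2] for p in P]);print('c2',z,n,q.mean(0),np.linalg.norm(np.diff(q[[0,1,2,3,0]],axis=0),axis=1),np.degrees(np.arctan2(*(q[1]-q[0])[::-1])))
print('pan sc z.074',[pl(s,*p,.074)[:2] for p in [(351,341),(457,267),(549,341),(441,432)]])
print('pan sd z.074',[pl(d,*p,.074)[:2] for p in [(129,352),(230,280),(359,337),(265,436)]])
print('tray sc z.05',[pl(s,*p,.05)[:2] for p in [(212,179),(313,129),(357,165)]])
print('tray sd z.05',[pl(d,*p,.05)[:2] for p in [(363,208),(410,178),(527,216),(492,251)]])
print('toggle sc',pl(s,490,277,.05),'sd',pl(d,368,380,.05))
E
```

```text
c1 bottom scene z0 [array([ 0.5845, -0.0945]), array([ 0.5371, -0.0848])] side [array([ 0.5374, -0.0882]), array([ 0.5892, -0.0993]), array([ 0.5289, -0.1249])]
c1 0.042 sc [ 0.5475 -0.1234] [0.0501 0.0383 0.0499 0.0392] 166.1751271173893
c1 0.042 sd [ 0.5722 -0.131 ] [0.0397 0.0517 0.045  0.0477] -104.09623554770462
c2 0.042 sc [ 0.4399 -0.0246] [0.0512 0.0595 0.0484 0.054 ] -178.9348477009003
c2 0.042 sd [ 0.4375 -0.0261] [0.048  0.0602 0.0469 0.058 ] -4.450642986150562
c1 0.05 sc [ 0.5517 -0.1162] [0.0496 0.0378 0.0494 0.0388] 166.17512711738948
c1 0.05 sd [ 0.5653 -0.12  ] [0.0391 0.051  0.0444 0.047 ] -104.09623554770464
c2 0.05 sc [ 0.4453 -0.0185] [0.0506 0.0589 0.0478 0.0534] -178.9348477009003
c2 0.05 sd [ 0.4324 -0.0165] [0.0473 0.0594 0.0462 0.0572] -4.450642986150555
c1 0.06 sc [ 0.557  -0.1071] [0.0489 0.0373 0.0487 0.0382] 166.17512711738937
c1 0.06 sd [ 0.5566 -0.1063] [0.0384 0.0502 0.0437 0.0462] -104.0962355477047
c2 0.06 sc [ 0.4521 -0.0108] [0.0499 0.0581 0.0472 0.0526] -178.93484770090038
c2 0.06 sd [ 0.426  -0.0046] [0.0465 0.0583 0.0454 0.0562] -4.450642986150638
pan sc z.074 [array([0.6728, 0.194 ]), array([0.4133, 0.1689]), array([0.392 , 0.3774]), array([0.649 , 0.3944])]
pan sd z.074 [array([0.6397, 0.3996]), array([0.659 , 0.1921]), array([0.41  , 0.1655]), array([0.392 , 0.3786])]
tray sc z.05 [array([ 0.6932, -0.3524]), array([ 0.3876, -0.3996]), array([ 0.3779, -0.2118])]
tray sd z.05 [array([ 0.6621, -0.1895]), array([ 0.6644, -0.3812]), array([ 0.378 , -0.3877]), array([ 0.375 , -0.2136])]
toggle sc [0.3584 0.21   0.05  ] sd [0.3626 0.2065 0.05  ]
```

```bash
python3 - <<'E'
import cv2
a=cv2.imread('pics/scene0.png');b=cv2.imread('pics/side0.png')
f=lambda i,x,y,w,h,s:cv2.resize(i[y:y+h,x:x+w],None,fx=s,fy=s,interpolation=cv2.INTER_CUBIC)
cv2.imwrite('pics/zC.png',cv2.hconcat([f(a,450,240,100,100,4),f(b,330,340,100,100,4)]))
cv2.imwrite('pics/zD.png',f(a,200,115,180,120,4))
E
```

```text
(no output)
```

View pics/zC.png

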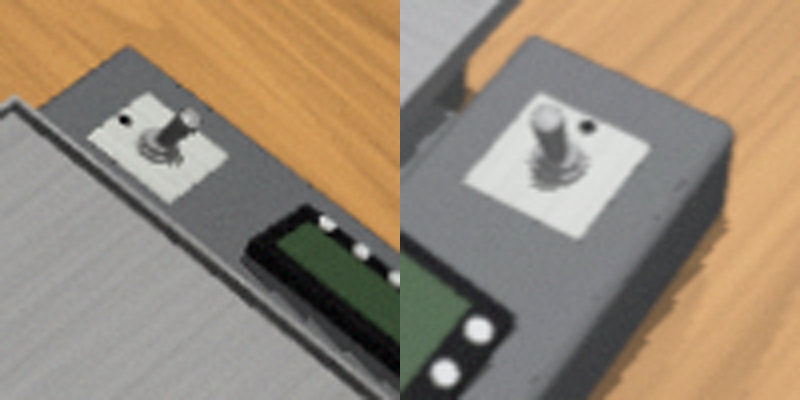

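View pics/zD.png

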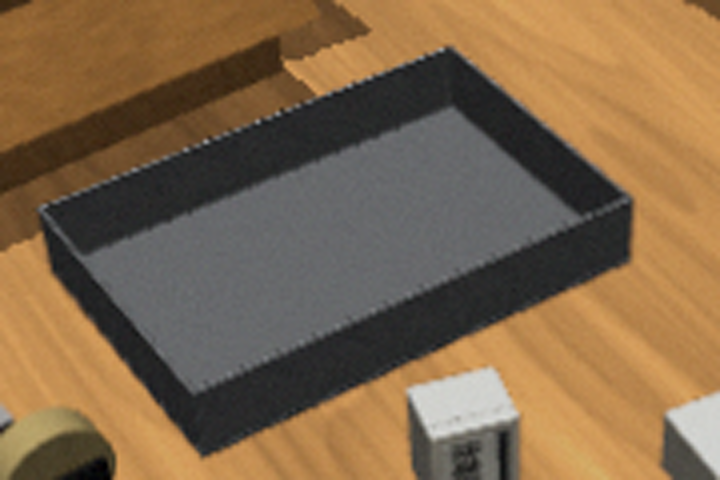

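```bash
python3 - <<'E'
from h import *
import pickle
from scipy.spatial.transform import Rotation as R
np.set_printoptions(precision=4,suppress=True)
s=pickle.load(open('scene.pkl','rb'));d=pickle.load(open('side.pkl','rb'))
print('tray sc',[pl(s,200+u/4,115+v/4,.05)[:2] for u,v in [(40,208),(450,48),(632,198),(200,392)]])
print('tray sc bottom',[pl(s,200+u/4,115+v/4,.0)[:2] for u,v in [(630,262),(205,455),(55,270)]])
print('tray sd',[pl(d,330+u/4,210+v/4,.05)[:2] for u,v in [(650,166)]])
print('bat tip',pl(s,450+188/4,240+117/4,.084),pl(d,330+145/4,340+115/4,.084),'base',pl(s,450+160/4,240+150/4,.05),pl(d,330+(558-400)/4,340+175/4,.05))
o=ctrl.get_obs();print(R.from_quat(o['tool_rot']).as_matrix())
E
```

```text
tray sc [array([ 0.6794, -0.3975]), array([ 0.3838, -0.4083]), array([ 0.3747, -0.2121]), array([ 0.6687, -0.199 ])]
tray sc bottom [array([ 0.3738, -0.2119]), array([ 0.6706, -0.2019]), array([ 0.6781, -0.3986])]
tray sd [array([ 0.3735, -0.2126])]
bat tip [0.3608 0.2192 0.084 ] [0.3587 0.2189 0.084 ] base [0.3593 0.2109 0.05  ] [0.3569 0.2108 0.05  ]
[[-0.9638 -0.0001  0.2665]
 [-0.2665  0.0011 -0.9638]
 [-0.0002 -1.     -0.0011]]
```

```bash
python3 -m crank '[[[0.035,0.035,0,0,255],[0.035,0.035,0,0,255],[0.035,0.035,0,0,255],[0.035,0.035,0,0,255],[0.035,0.035,0,0,255],[0.035,0.035,0,0,255],[0.035,0.035,0,0,255],[0.035,0.035,0,0,255],[0,0.045,0,0,255],[0,0.045,0,0,255],[0,0.045,0,0,255],[0,0.045,0,0,255],[0,0.045,0,0,255],[0,0.045,0,0,255],[0,0.045,0,0,255],[0,0.045,0,0,255],[0,0,0,0,255]]]'
```

```text
time: 1.85
tcp_pos: [0.4189, 0.1563, 0.2226]
tool_rot: [-0.093, 0.702, -0.7, 0.093]
contact_force: [0.9, -0.6, -0.4]
finger_gap: 0.006
```

```bash
python3 -m crank '[[[-0.02,0.035,0,0,255],[-0.02,0.035,0,0,255],[-0.02,0.034,0,0,255],[0,0,0,0,255],[0,0,-0.04,0,255],[0,0,-0.04,0,255],[0,0,-0.03,0,255],[0,0,0,0,255]]]'
python3 - <<'E'
from h import *
cap('side','sw1');cap('scene','sw1b')
E
```

```text
time: 2.65
tcp_pos: [0.3583, 0.2613, 0.1097]
tool_rot: [-0.093, 0.702, -0.7, 0.095]
contact_force: [-0.0, -0.2, 0.7]
finger_gap: 0.007
```

View pics/sw1.png

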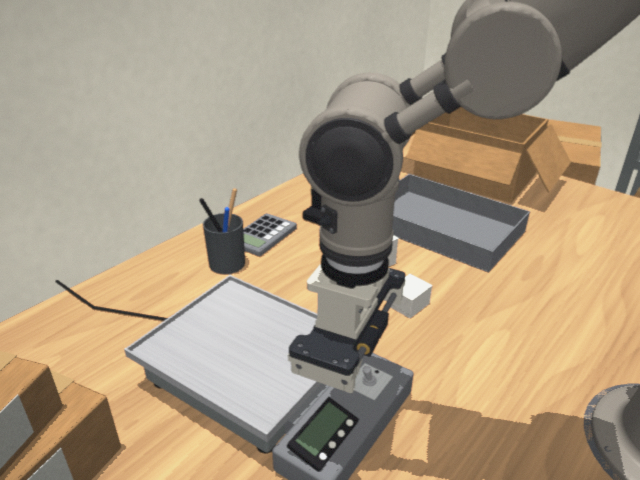

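View pics/sw1b.png

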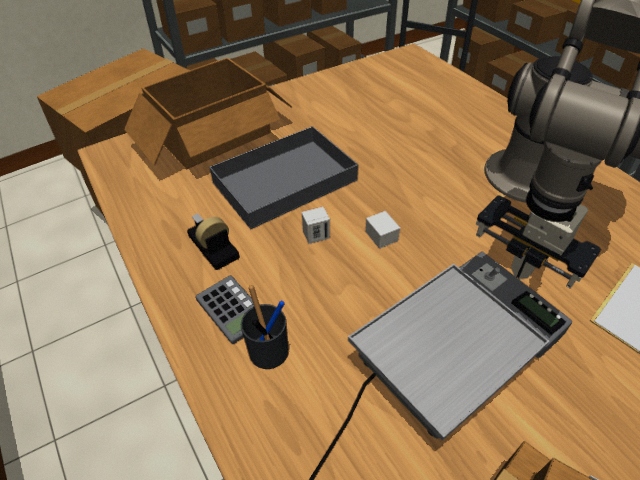

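The closed fingers hang left of the toggle as planned. Next I lower them and push toward -y.

```bash
python3 -m crank '[[[0,0,-0.018,0,255],[0,0,-0.018,0,255],[0,0,0,0,255],[0,-0.008,0,0,255],[0,-0.008,0,0,255],[0,-0.008,0,0,255],[0,-0.006,0,0,255],[0,-0.005,0,0,255]]]'
python3 - <<'E'
from h import *
c=cams.capture('scene')['color'];cv2.imwrite('pics/sw2.png',cv2.resize(c[210:310,430:580],None,fx=5,fy=5))
E
```

```text
time: 3.55
tcp_pos: [0.3692, 0.2264, 0.0875]
tool_rot: [-0.083, 0.704, -0.697, 0.104]
contact_force: [-0.3, -0.0, -0.0]
finger_gap: 0.003
```

View pics/sw2.png

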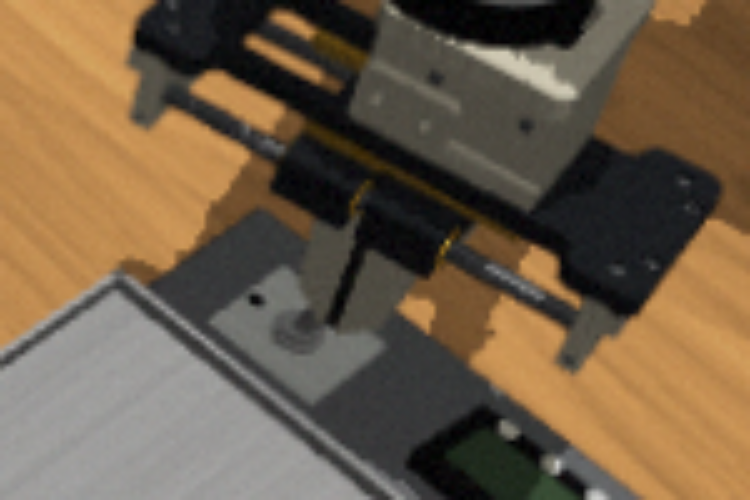

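```bash
python3 - <<'E'
from h import *
from scipy.spatial.transform import Rotation as R
o=ctrl.get_obs();print(o['qpos'],o['tcp_pos'],o['contact_force']);print(R.from_quat(o['tool_rot']).as_matrix().round(3))
E
```

```text
[0.3697371  0.34524984 1.98019891 0.00402396 0.78557695 1.6733259 ] [0.36901952 0.22592542 0.08738334] [-0.68505185  0.69690393 -0.48995593]
[[-0.965  0.027  0.261]
 [-0.261  0.014 -0.965]
 [-0.03  -1.    -0.006]]
```

```bash
python3 -m crank '[[[0,0,0,0,255],[0,0,0,0,255]]]'; python3 -m crank '[[[-0.01,0,-0.005,0,255],[0,0,0,0,255]]]'
python3 - <<'E'
from h import *
cap('side','sw3')
print(ctrl.get_obs())
E
```

```text
time: 3.8
tcp_pos: [0.3692, 0.2255, 0.0876]
tool_rot: [-0.082, 0.704, -0.697, 0.103]
contact_force: [-0.3, 0.2, -0.5]
finger_gap: 0.002
time: 4.0
tcp_pos: [0.3581, 0.2257, 0.082]
tool_rot: [-0.083, 0.704, -0.697, 0.103]
contact_force: [-0.0, 0.8, -0.7]
finger_gap: 0.009
{'time': 4.05, 'qpos': array([0.37846217, 0.34123924, 2.00766091, 0.00390187, 0.76068525,
       1.6828758 ]), 'joint_velocities': array([-0.00661891, -0.00174283, -0.02801061, -0.00072483,  0.00238177,
       -0.00573451]), 'joint_efforts': array([ 1.17233698e-01, -3.54371452e+01, -1.60803527e+01,  3.97797651e-02,
       -1.40467873e-01,  3.31078575e-02]), 'tcp_pos': array([0.3592347 , 0.22598179, 0.08242385]), 'tool_rot': array([-0.08217256,  0.7045693 , -0.69719794,  0.1036572 ]), 'contact_force': array([0.39564574, 0.69079105, 0.14032077]), 'moment': array([ 0.02849184,  0.09506066, -0.07925394]), 'finger_gap': 0.0058989219343018075}
```

View pics/sw3.png

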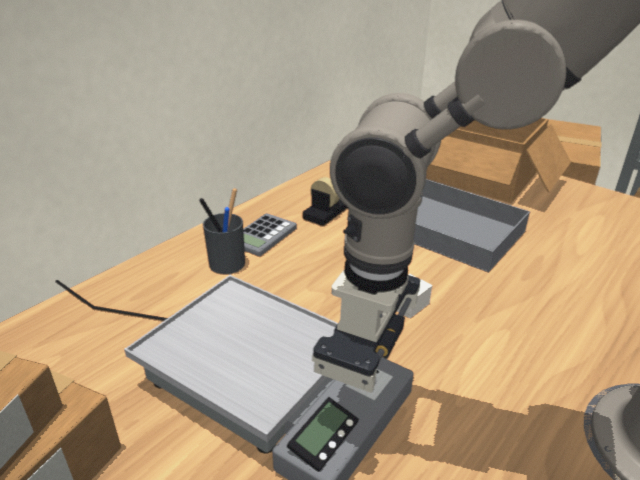

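```bash
python3 -m crank '[[[0,-0.006,-0.004,0,255],[0,0,0,0,255]]]'; python3 -m crank '[[[0,-0.006,0,0,255],[0,0,0,0,255]]]'; python3 -m crank '[[[0,-0.006,0,0,255],[0,0,0,0,255]]]'
python3 - <<'E'
from h import *
c=cams.capture('scene')['color'];cv2.imwrite('pics/sw4.png',cv2.resize(c[210:310,430:580],None,fx=5,fy=5))
E
```

```text
time: 4.25
tcp_pos: [0.3605, 0.2241, 0.0816]
tool_rot: [-0.079, 0.707, -0.694, 0.105]
contact_force: [-6.0, 2.3, 5.3]
finger_gap: 0.002
time: 4.45
tcp_pos: [0.3608, 0.22, 0.0834]
tool_rot: [-0.078, 0.709, -0.693, 0.106]
contact_force: [-1.7, 1.7, 0.5]
finger_gap: 0.003
time: 4.65
tcp_pos: [0.3616, 0.2144, 0.0843]
tool_rot: [-0.078, 0.709, -0.693, 0.108]
contact_force: [-2.1, 0.2, 3.4]
finger_gap: 0.002
```

View pics/sw4.png

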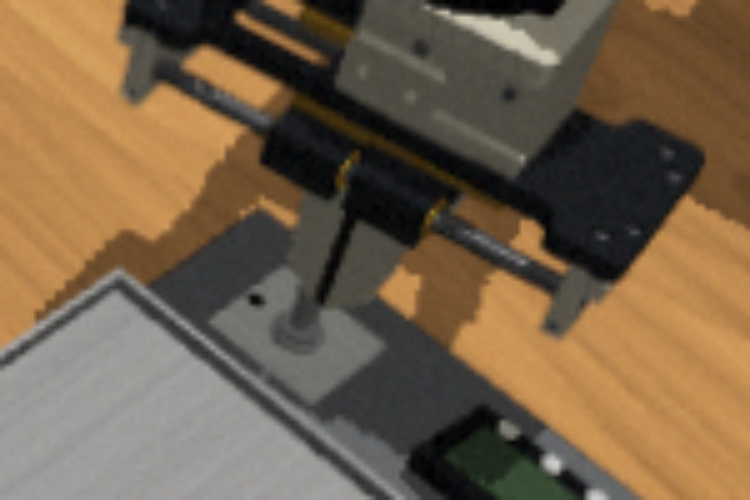

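```bash
python3 -m crank '[[[0,0,0.03,0,255],[0,0,0,0,255]]]'; python3 -m crank '[[[0,0.04,0,0,255],[0,0,0,0,255]]]'; python3 -m crank '[[[0,0.008,0,0,255],[0,0,-0.025,0,255],[0,0,0,0,255]]]';  python3 -m crank '[[[0,0,-0.01,0,255],[0,0,0,0,255]]]'; python3 -m crank '[[[0,0,-0.01,0,255],[0,0,0,0,255]]]'
python3 - <<'E'
from h import *
from scipy.spatial.transform import Rotation as R
o=ctrl.get_obs();print(o['qpos'],o['tcp_pos'],o['contact_force']);print(R.from_quat(o['tool_rot']).as_matrix().round(3))
c=cams.capture('scene')['color'];cv2.imwrite('pics/sw5.png',cv2.resize(c[210:310,430:580],None,fx=5,fy=5))
c=cams.capture('side')['color'];cv2.imwrite('pics/sw5s.png',cv2.resize(c[300:460,270:450],None,fx=4,fy=3.7))
E
```

```text
time: 4.9
tcp_pos: [0.3614, 0.214, 0.1143]
tool_rot: [-0.078, 0.709, -0.693, 0.107]
contact_force: [0.7, 0.2, -0.7]
finger_gap: 0.001
time: 5.1
tcp_pos: [0.3624, 0.2541, 0.1142]
tool_rot: [-0.077, 0.709, -0.693, 0.107]
contact_force: [-0.3, 0.6, 0.7]
finger_gap: 0.006
time: 5.4
tcp_pos: [0.3618, 0.262, 0.0873]
tool_rot: [-0.078, 0.708, -0.693, 0.107]
contact_force: [-0.7, -0.1, 0.1]
finger_gap: 0.007
time: 5.6
tcp_pos: [0.3619, 0.2616, 0.0769]
tool_rot: [-0.078, 0.708, -0.693, 0.107]
contact_force: [-0.0, 0.0, 0.6]
finger_gap: 0.005
time: 5.8
tcp_pos: [0.3624, 0.2614, 0.0667]
tool_rot: [-0.078, 0.708, -0.693, 0.107]
contact_force: [0.2, -0.2, -0.4]
finger_gap: 0.008
[0.44783424 0.39589698 1.97832545 0.01093914 0.72142019 1.74894569] [0.36243931 0.26141872 0.06671416] [ 0.18269351 -0.18001737 -0.38682413]
[[-0.965  0.038  0.259]
 [-0.258  0.026 -0.966]
 [-0.044 -0.999 -0.016]]
```

View pics/sw5.png

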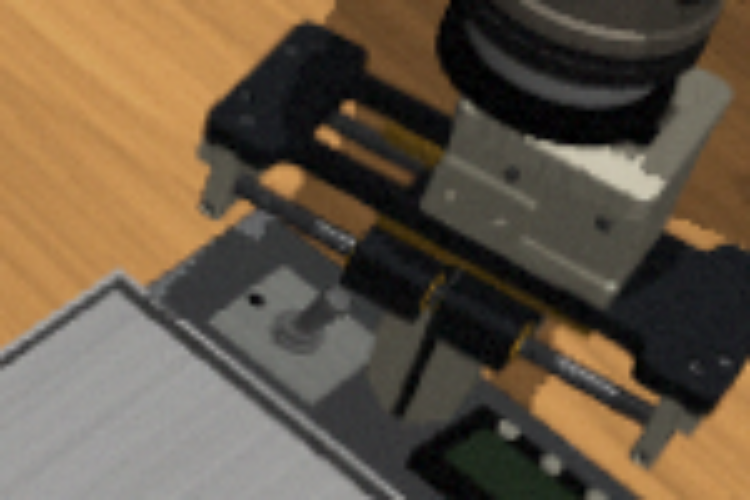

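View pics/sw5s.png

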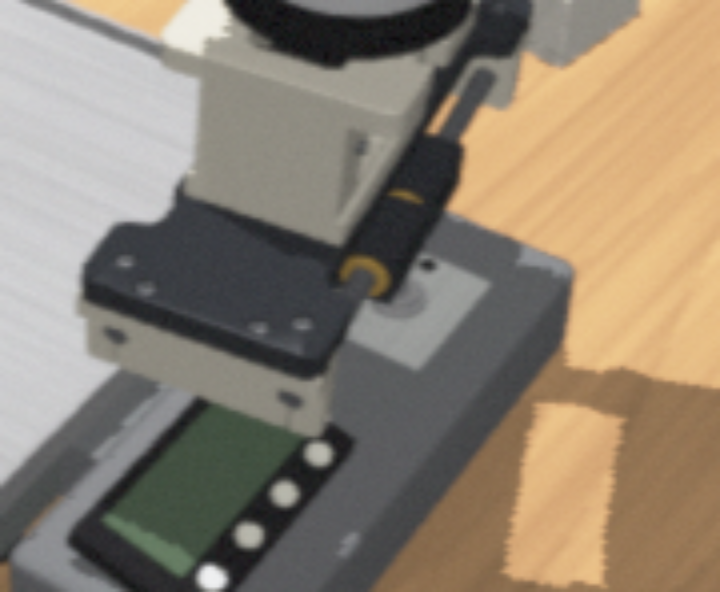

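```bash
python3 -m crank '[[[0,0,-0.005,0,255],[0,0,0,0,255]]]'; python3 -m crank '[[[-0.002,-0.02,0,0,255],[0,0,0,0,255]]]';  python3 -m crank '[[[0,-0.01,0,0,255]]]';  python3 -m crank '[[[0,-0.012,0,0,255]]]'
python3 - <<'E'
from h import *
c=cams.capture('scene')['color'];cv2.imwrite('pics/sw6.png',cv2.resize(c[210:310,430:580],None,fx=5,fy=5))
E
```

```text
time: 6.1
tcp_pos: [0.3636, 0.262, 0.0628]
tool_rot: [-0.077, 0.709, -0.693, 0.108]
contact_force: [-1.0, 0.1, -0.7]
finger_gap: 0.002
time: 6.3
tcp_pos: [0.3619, 0.2421, 0.063]
tool_rot: [-0.076, 0.709, -0.693, 0.109]
contact_force: [0.1, 1.0, -0.3]
finger_gap: 0.005
time: 6.4
tcp_pos: [0.3628, 0.233, 0.0635]
tool_rot: [-0.076, 0.709, -0.692, 0.109]
contact_force: [1.2, 0.8, 0.8]
finger_gap: 0.007
time: 6.5
tcp_pos: [0.363, 0.2212, 0.0637]
tool_rot: [-0.075, 0.71, -0.692, 0.11]
contact_force: [-3.6, 40.0, -4.8]
finger_gap: 0.001
```

View pics/sw6.png

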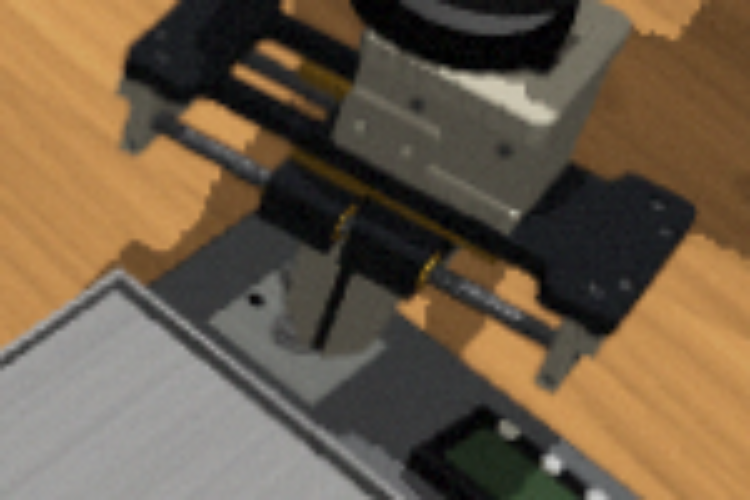

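```bash
python3 -m crank '[[[0,0.02,0,0,255],[0,0.02,0,0,255],[0,0,0.04,0,255],[0,0,0.02,0,255],[0,0,0,0,255]]]'
python3 - <<'E'
from h import *
from scipy.spatial.transform import Rotation as R
o=ctrl.get_obs();print(R.from_quat(o['tool_rot']).as_matrix().round(3))
c=cams.capture('scene')['color'];cv2.imwrite('pics/sw7.png',cv2.resize(c[210:310,430:580],None,fx=5,fy=5))
E
```

```text
time: 7.05
tcp_pos: [0.3626, 0.26, 0.1239]
tool_rot: [-0.075, 0.71, -0.692, 0.107]
contact_force: [0.8, -0.1, 0.0]
finger_gap: 0.005
[[-0.966  0.041  0.255]
 [-0.254  0.032 -0.967]
 [-0.048 -0.999 -0.02 ]]
```

View pics/sw7.png

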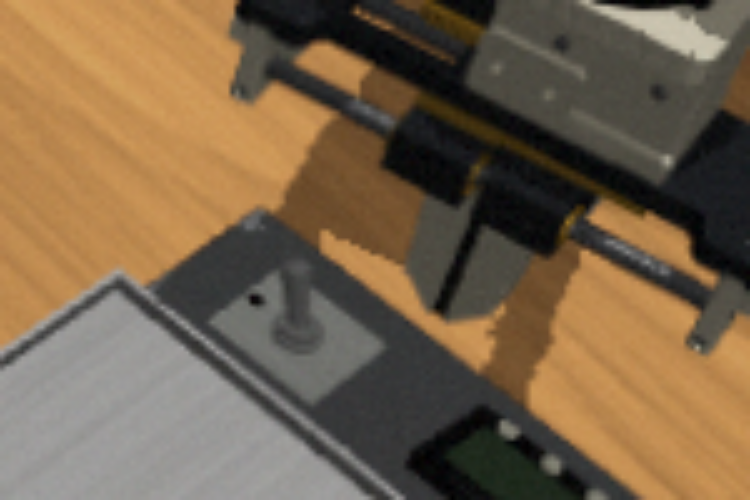

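```bash
python3 - <<'E'
from h import *
import pickle
s=pickle.load(open('scene.pkl','rb'))
b=np.array([.358,.211,.05]);ax=np.array([-np.sin(.09),np.cos(.09),0])
for a in (.35,0,-.35):
    p=b+[0,0,.003]+.0325*(np.sin(a)*ax+np.cos(a)*np.array([0,0,1]));print(a,pr(s,p),(pr(s,p)-[430,210])*5)
print(pr(s,b))
E
```

```text
0.35 [499.48005245 269.5718047 ] [347.40026227 297.85902348]
0 [495.10974633 265.29374092] [325.54873167 276.4687046 ]
-0.35 [490.26639434 262.42055567] [301.33197172 262.10277833]
[490.52260657 277.2555891 ]
```

The bat tip at crop (295,268) matches the "on" prediction (301,262), so the scale is on. Next: carton 1.

```bash
python3 -m crank '[[[0,0,0.045,0,0],[0,0,0.035,0,0],[0.0195,-0.036,0,0.139,0],[0.0195,-0.036,0,0.139,0],[0.0195,-0.036,0,0.139,0],[0.0195,-0.036,0,0.139,0],[0.0195,-0.036,0,0.139,0],[0.0195,-0.036,0,0.139,0],[0.0195,-0.036,0,0.139,0],[0.0195,-0.036,0,0.139,0],[0.0195,-0.036,0,0,0],[0.0195,-0.036,0,0,0],[0,0,0,0,0]]]'
python3 - <<'E'
from h import *
from scipy.spatial.transform import Rotation as R
o=ctrl.get_obs();print(R.from_quat(o['tool_rot']).as_matrix().round(3),o['qpos'])
cap('wrist','w1');cap('scene','s1');
E
```

```text
time: 8.4
tcp_pos: [0.5458, -0.1034, 0.1874]
tool_rot: [-0.437, 0.57, -0.537, 0.442]
contact_force: [0.1, 0.4, 0.1]
finger_gap: 0.992
[[-0.226 -0.023  0.974]
 [-0.974  0.04  -0.225]
 [-0.034 -0.999 -0.032]] [-0.34275143  0.44872352  1.47224387  0.03181103  1.25646678 -0.12545722]
```

View pics/w1.png

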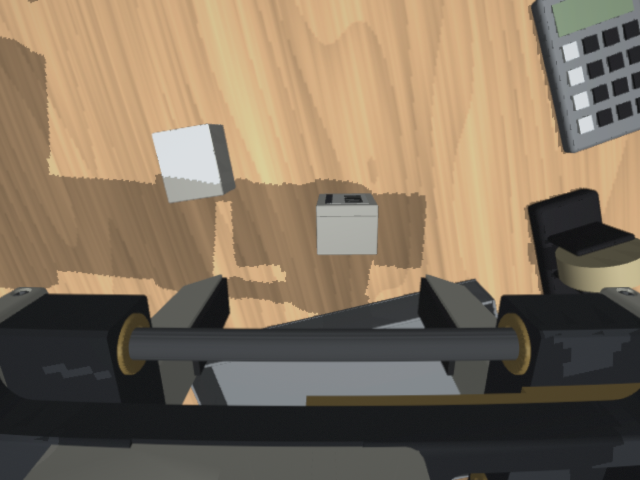

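View pics/s1.png

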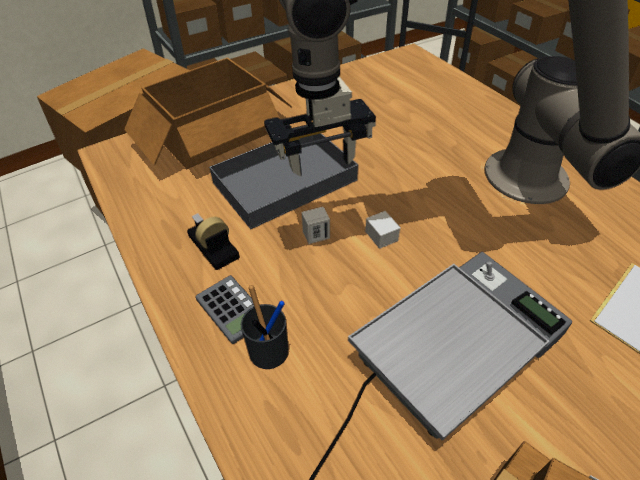

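```bash
python3 - <<'E'
from h import *
c=cams.capture('wrist')
q=np.array([pl(c,*p,.06)[:2] for p in [(317,206),(377,206),(377,254),(317,254)]]);print(q,q.mean(0))
q=np.array([pl(c,*p,.042)[:2] for p in [(152,135),(210,125),(223,190),(169,202)]]);print(q,q.mean(0))
print(ctrl.get_obs()['tcp_pos'])
E
```

```text
[[ 0.53831174 -0.07929919]
 [ 0.58513402 -0.08963994]
 [ 0.57764808 -0.12928593]
 [ 0.52909972 -0.11877109]] [ 0.55754839 -0.10424904]
[[ 0.41566273  0.0062639 ]
 [ 0.46618538  0.00238061]
 [ 0.46130878 -0.05152414]
 [ 0.41151942 -0.05097394]] [ 0.43866908 -0.02346339]
[ 0.54381864 -0.09856466  0.18806164]
```

```bash
python3 -m crank '[[[0.012,-0.005,-0.035,0,0],[0,0,-0.04,0,0],[0,0,-0.035,0,0],[0,0,0,0,0]]]'
python3 - <<'E'
from h import *
c=cap('wrist','w2');print(ctrl.get_obs()['tcp_pos'])
E
```

```text
time: 8.95
tcp_pos: [0.5541, -0.0984, 0.0762]
tool_rot: [-0.439, 0.568, -0.535, 0.445]
contact_force: [0.2, -0.2, -1.1]
finger_gap: 1.0
[ 0.55563477 -0.09875828  0.07871483]
```

View pics/w2.png

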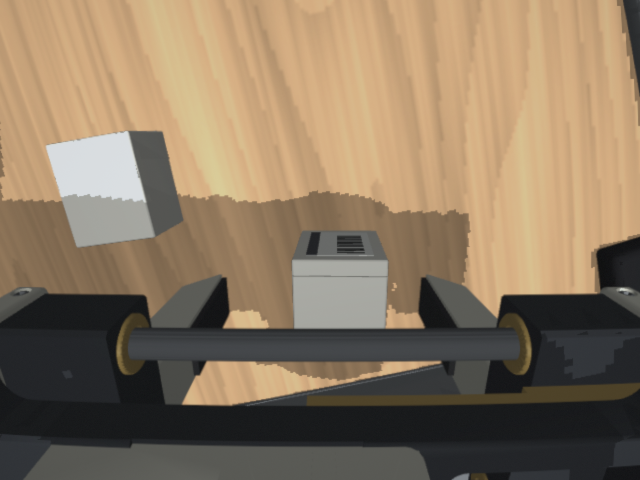

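```bash
python3 -m crank '[[[0.004,-0.006,0,0,0],[0,0,-0.035,0,0],[0,0,-0.025,0,0],[0,0,-0.008,0,0],[0,0,0,0,0]]]'
python3 -m crank '[[[0,0,0,0,255],[0,0,0,0,255],[0,0,0,0,255],[0,0,0,0,255],[0,0,0,0,255],[0,0,0,0,255]]]'
```

```text
time: 9.5
tcp_pos: [0.5673, -0.1061, 0.0204]
tool_rot: [-0.436, 0.561, -0.541, 0.451]
contact_force: [-0.2, -1.3, -0.3]
finger_gap: 0.998
time: 10.1
tcp_pos: [0.57, -0.107, 0.0264]
tool_rot: [-0.435, 0.558, -0.543, 0.453]
contact_force: [-0.4, 0.8, -1.7]
finger_gap: 0.547
```

```bash
python3 - <<'E'
from h import *
from scipy.spatial.transform import Rotation as R
o=ctrl.get_obs();print(R.from_quat(o['tool_rot']).as_matrix().round(3),o['tcp_pos'],o['contact_force'],o['moment'])
c=cams.capture('side')['color'];cv2.imwrite('pics/g1.png',cv2.resize(c[130:330,270:530],None,fx=3,fy=3))
c=cams.capture('scene')['color'];cv2.imwrite('pics/g1b.png',cv2.resize(c[100:300,210:470],None,fx=3,fy=3))
E
```

```text
[[-0.213  0.007  0.977]
 [-0.977  0.033 -0.213]
 [-0.033 -0.999 -0.001]] [ 0.57004479 -0.10699846  0.02638516] [-0.39482699  0.77703231 -1.69413097] [-0.09124276 -0.03553278  0.02561075]
```

View pics/g1.png

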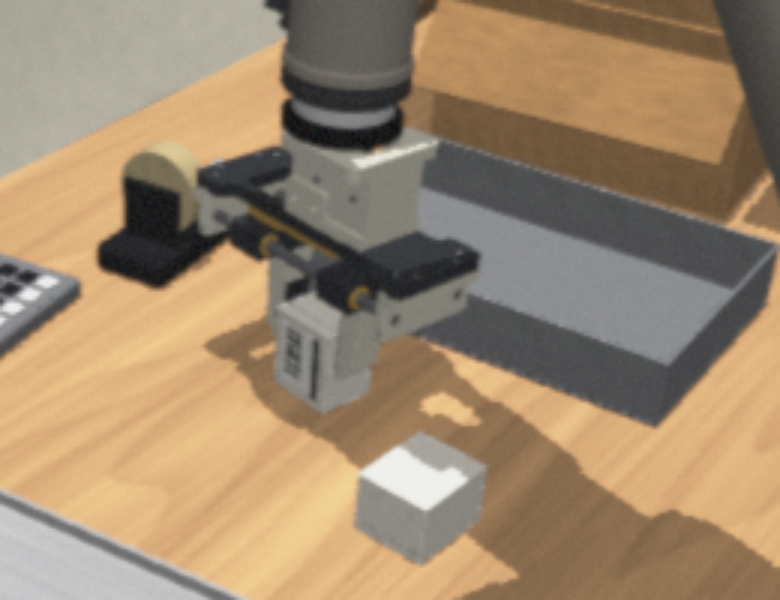

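View pics/g1b.png

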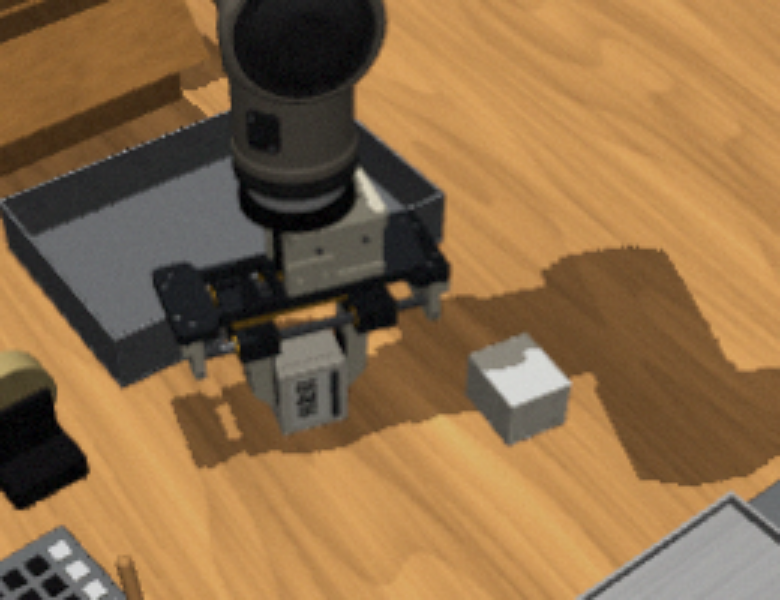

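```bash
python3 -m crank '[[[0,0,-0.006,0,255],[0,0,0,0,0],[0,0,0,0,0],[0,0,0,0,0],[0,0,0,0,0]]]'; python3 -m crank '[[[-0.004,0.001,-0.005,0,0],[0,0,0,0,0]]]';python3 -m crank '[[[0,0,-0.007,0,0],[0,0,0,0,0]]]'
```

```text
time: 10.7
tcp_pos: [0.5707, -0.1073, 0.0242]
tool_rot: [-0.434, 0.557, -0.544, 0.453]
contact_force: [0.3, -0.6, -0.3]
finger_gap: 0.841
time: 10.9
tcp_pos: [0.5661, -0.1061, 0.0182]
tool_rot: [-0.434, 0.557, -0.543, 0.453]
contact_force: [0.5, -0.2, -0.0]
finger_gap: 0.99
time: 11.1
tcp_pos: [0.5657, -0.106, 0.0101]
tool_rot: [-0.435, 0.558, -0.543, 0.453]
contact_force: [0.4, -0.5, -0.5]
finger_gap: 0.997
```

```bash
python3 -m crank '[[[0,0,-0.002,0,0],[0,0,0,0,255],[0,0,0,0,255],[0,0,0,0,255]]]'; python3 -m crank '[[[0,0,0,0,255],[0,0,0,0,255],[0,0,0,0,255]]]'
```

```text
time: 11.5
tcp_pos: [0.5658, -0.106, 0.0076]
tool_rot: [-0.435, 0.558, -0.543, 0.453]
contact_force: [-0.4, -0.0, -0.3]
finger_gap: 0.79
time: 11.8
tcp_pos: [0.5663, -0.1062, 0.008]
tool_rot: [-0.434, 0.557, -0.544, 0.453]
contact_force: [-0.6, -0.4, -0.5]
finger_gap: 0.54
```

```bash
python3 -m crank '[[[0,0,0.04,0,255],[0,0,0.04,0,255],[0,0,0.04,0,255],[-0.01,0,0,-0.144,255],[-0.01,0,0,-0.144,255],[-0.01,0,0,-0.144,255],[-0.01,0,0,-0.144,255],[-0.01,0,0,-0.144,255],[0,0,0,-0.144,255],[0,0,0,-0.144,255],[0,0,0,-0.144,255],[0,0,0,-0.144,255],[0,0,0,-0.144,255],[0,0,0,-0.144,255],[0,0,0,-0.144,255],[0,0,0,-0.144,255],[0,0,0,-0.144,255],[0,0,0,-0.144,255],[0,0,0,0,255]]]'
python3 - <<'E'
from h import *
from scipy.spatial.transform import Rotation as R
o=ctrl.get_obs();M=R.from_quat(o['tool_rot']).as_matrix();print(M.round(3),o['qpos'],np.arctan2(M[1,2],M[0,2]),np.arctan2(M[1,2],M[0,2])-0.04)
cap('scene','s3')
E
```

```text
time: 13.7
tcp_pos: [0.5063, -0.1035, 0.1277]
tool_rot: [-0.313, -0.636, 0.64, 0.295]
contact_force: [-0.2, 0.1, -2.2]
finger_gap: 0.546
[[-0.629  0.02  -0.777]
 [ 0.777 -0.016 -0.629]
 [-0.026 -1.    -0.006]] [-0.34472436  0.41829245  1.7081792  -0.01018486  0.99042506  2.12181193] -2.460985891273995 -2.500985891273995
```

View pics/s3.png

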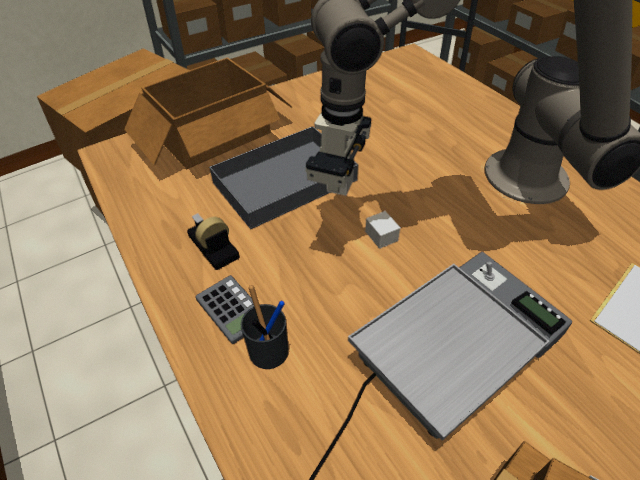

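```bash
python3 -m crank '[[[-0.005,-0.01,0,-0.13,255],[-0.005,-0.01,0,-0.13,255],[-0.005,-0.01,0,-0.13,255],[-0.005,-0.01,0,-0.13,255],[0,-0.01,0,-0.121,255],[0,0,0,0,255]]]'
python3 - <<'E'
from h import *
from scipy.spatial.transform import Rotation as R
o=ctrl.get_obs();M=R.from_quat(o['tool_rot']).as_matrix();print(M.round(3),o['qpos'],np.arctan2(M[1,2],M[0,2]),o['tcp_pos'])
cap('wrist','w4')
E
```

```text
time: 14.35
tcp_pos: [0.4845, -0.1544, 0.1271]
tool_rot: [-0.495, -0.507, 0.516, 0.481]
contact_force: [-0.9, 0.2, -2.6]
finger_gap: 0.541
[[-0.046  0.005 -0.999]
 [ 0.999 -0.024 -0.046]
 [-0.024 -1.    -0.004]] [-0.44713626  0.41177705  1.72139597 -0.02297148  0.99387905  2.66069775] -3.0953986296828733 [ 0.48448365 -0.15438487  0.12705875]
```

View pics/w4.png

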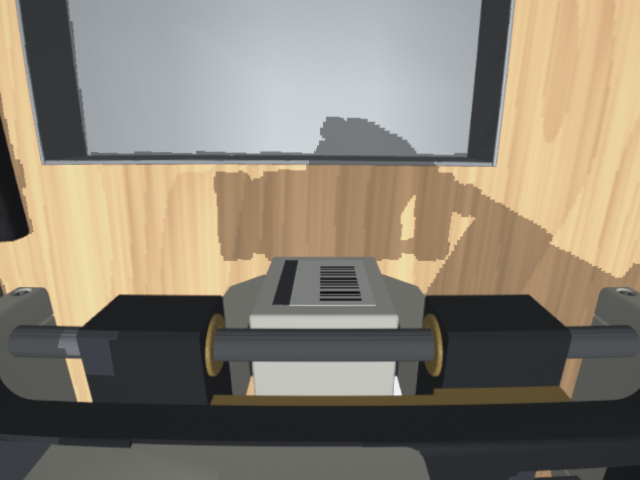

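```bash
python3 - <<'E'
from h import *
c=cams.capture('wrist')
for u,v in [(42,164),(270,164),(495,166)]: print(pl(c,u,v,.05))
# label face top edge px row 257 (bottom edge of face?) 
for u,v in [(270,258),(375,258),(252,313),(397,313)]: print(pl(c,u,v,.119),pl(c,u,v,.119+.06))
print(ctrl.get_obs()['tcp_pos'])
E
```

```text
[ 0.67316787 -0.20062884  0.05      ]
[ 0.52117329 -0.20684388  0.05      ]
[ 0.37593046 -0.21325854  0.05      ]
[ 0.5108313  -0.16843737  0.119     ] [ 0.5023926  -0.19075031  0.179     ]
[ 0.45963414 -0.171042    0.119     ] [ 0.46948455 -0.19242449  0.179     ]
[ 0.5198641  -0.13795113  0.119     ] [ 0.50819862 -0.17115464  0.179     ]
[ 0.44565401 -0.14176546  0.119     ] [ 0.46049853 -0.17360638  0.179     ]
[ 0.48435045 -0.15330795  0.1269466 ]
```

```bash
python3 -m crank '[[[0,-0.02,-0.03,0,255],[0,-0.02,-0.025,0,255],[0,0,0,0,255]]]'; python3 -m crank '[[[0,0,-0.007,0,255],[0,0,0,0,255]]]';python3 -m crank '[[[0,0,-0.006,0,255]]]';python3 -m crank '[[[0,0,-0.004,0,255]]]'
python3 - <<'E'
from h import *
cap('wrist','w5')
E
```

```text
time: 14.75
tcp_pos: [0.4856, -0.1925, 0.0716]
tool_rot: [-0.491, -0.512, 0.52, 0.475]
contact_force: [-0.5, 0.4, -1.1]
finger_gap: 0.538
time: 14.95
tcp_pos: [0.4857, -0.1913, 0.0645]
tool_rot: [-0.489, -0.513, 0.521, 0.474]
contact_force: [-0.0, 0.1, -2.2]
finger_gap: 0.545
time: 15.05
tcp_pos: [0.4866, -0.191, 0.0595]
tool_rot: [-0.49, -0.514, 0.522, 0.473]
contact_force: [0.2, 0.5, -1.4]
finger_gap: 0.539
time: 15.15
tcp_pos: [0.4868, -0.1904, 0.0556]
tool_rot: [-0.49, -0.514, 0.522, 0.473]
contact_force: [-0.8, 0.1, -2.1]
finger_gap: 0.542
```

View pics/w5.png

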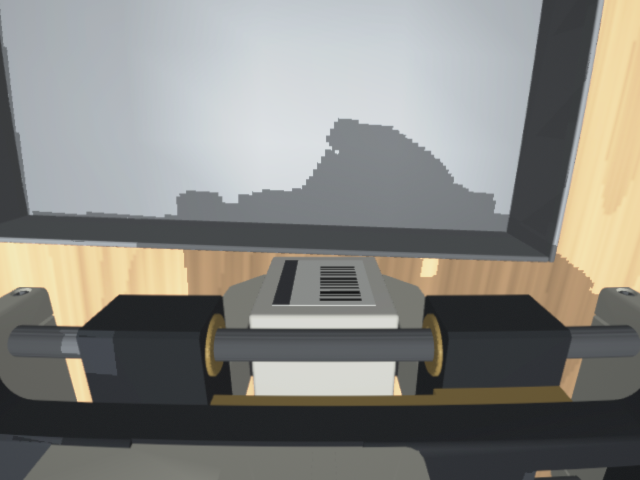

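```bash
python3 - <<'E'
from h import *
from scipy.spatial.transform import Rotation as R
c=cams.capture('wrist');o=ctrl.get_obs();z=o['tcp_pos'][2];M=R.from_quat(o['tool_rot']).as_matrix()
print(o['tcp_pos'],M.round(3),np.arctan2(M[1,2],M[0,2]))
for u,v in [(275,258),(372,258)]: print('face',pl(c,u,v,z-.008))
for u,v in [(10,242),(322,251),(552,258)]: print('rim',pl(c,u,v,.05))
E
```

```text
[ 0.48666222 -0.19044796  0.05540214] [[-0.073  0.01  -0.997]
 [ 0.997 -0.024 -0.074]
 [-0.024 -1.    -0.008]] -3.0678670111923942
face [ 0.51113244 -0.20455138  0.04740214]
face [ 0.4639764  -0.20820288  0.04740214]
rim [ 0.64350539 -0.20319427  0.05      ]
rim [ 0.48855241 -0.21081221  0.05      ]
rim [ 0.37661768 -0.21565875  0.05      ]
```

```bash
python3 -m crank '[[[0,0,0.012,0,255],[0,-0.007,0,-0.03,255],[0,0,0,0,255]]]'; python3 -m crank '[[[0,0,-0.006,0,255],[0,0,0,0,255]]]';python3 -m crank '[[[0,0,-0.006,0,255]]]';python3 -m crank '[[[0,0,-0.005,0,255]]]'
python3 - <<'E'
from h import *
cap('wrist','w6')
E
```

```text
time: 15.55
tcp_pos: [0.4873, -0.1979, 0.0695]
tool_rot: [-0.498, -0.507, 0.514, 0.48]
contact_force: [0.0, -0.7, -2.0]
finger_gap: 0.543
time: 15.75
tcp_pos: [0.4875, -0.1985, 0.0635]
tool_rot: [-0.499, -0.506, 0.514, 0.48]
contact_force: [0.4, -0.2, -2.2]
finger_gap: 0.547
time: 15.85
tcp_pos: [0.488, -0.1988, 0.0578]
tool_rot: [-0.499, -0.507, 0.514, 0.48]
contact_force: [3.7, 7.0, 30.0]
finger_gap: 0.544
time: 15.95
tcp_pos: [0.4881, -0.1985, 0.0548]
tool_rot: [-0.5, -0.507, 0.513, 0.48]
contact_force: [-9.9, 9.2, 38.5]
finger_gap: 0.543
```

View pics/w6.png

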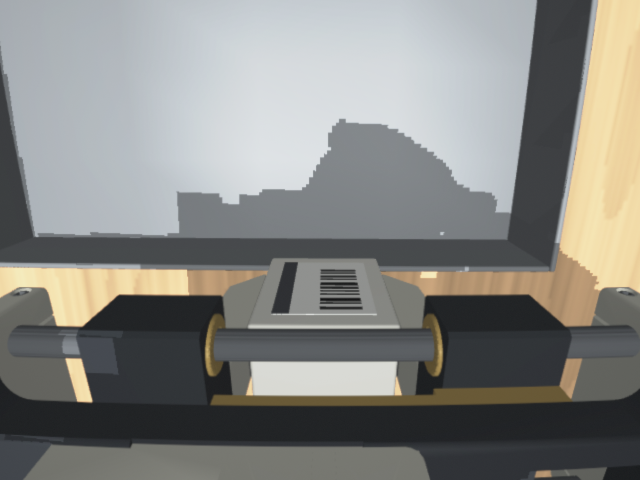

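```bash
python3 -m crank '[[[0,0,0.002,0,117],[0,0,0,0,117],[0,0,-0.004,0,117]]]';python3 -m crank '[[[0,0,-0.004,0,117],[0,0,0,0,117]]]'
python3 - <<'E'
from h import *
cap('wrist','w7')
E
```

```text
time: 16.3
tcp_pos: [0.4884, -0.1981, 0.0538]
tool_rot: [-0.5, -0.507, 0.513, 0.479]
contact_force: [-8.4, 7.8, 36.8]
finger_gap: 0.544
time: 16.5
tcp_pos: [0.4884, -0.1977, 0.0525]
tool_rot: [-0.5, -0.507, 0.513, 0.479]
contact_force: [-0.1, 0.2, -2.0]
finger_gap: 0.543
```

View pics/w7.png

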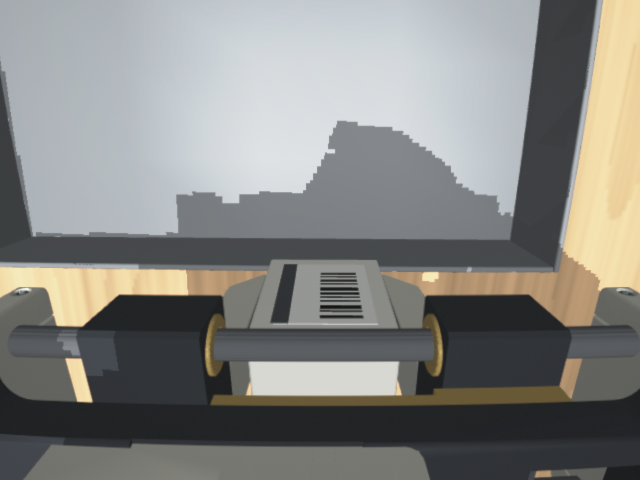

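Pressing on the rim only turned the carton about 10°, because the lever is too short for the grip's torsion. I'll set it down, regrip near the top, and tip it by pushing its lower part sideways against the rim for a longer lever.

```bash
python3 -m crank '[[[0,0.03,0.005,0,255],[0,0.03,0,0,255],[0,0,-0.025,0,255],[0,0,-0.008,0,255],[0,0,0,0,255]]]'; python3 -m crank '[[[0,0,-0.006,0,255],[0,0,0,0,255]]]'
python3 - <<'E'
from h import *
from scipy.spatial.transform import Rotation as R
o=ctrl.get_obs();M=R.from_quat(o['tool_rot']).as_matrix();print(M.round(3))
cap('wrist','w8')
c=cams.capture('side')['color'];cv2.imwrite('pics/s8.png',cv2.resize(c[130:330,270:530],None,fx=3,fy=3))
E
```

```text
time: 17.05
tcp_pos: [0.4879, -0.1363, 0.0205]
tool_rot: [-0.5, -0.507, 0.513, 0.48]
contact_force: [0.2, 0.5, -0.4]
finger_gap: 0.544
time: 17.25
tcp_pos: [0.488, -0.1371, 0.0141]
tool_rot: [-0.5, -0.506, 0.513, 0.48]
contact_force: [-0.9, -0.5, -2.4]
finger_gap: 0.543
[[-0.039  0.014 -0.999]
 [ 0.999 -0.027 -0.04 ]
 [-0.027 -1.    -0.013]]
```

View pics/s8.png

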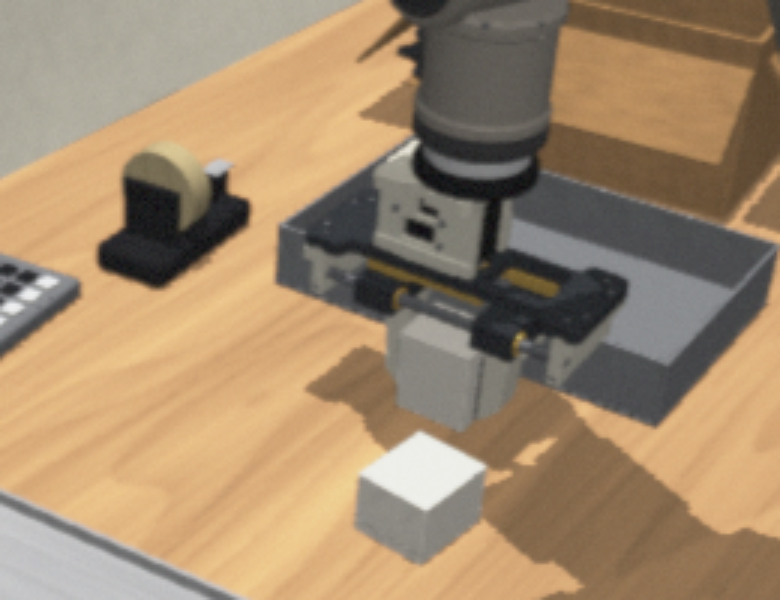

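View pics/w8.png

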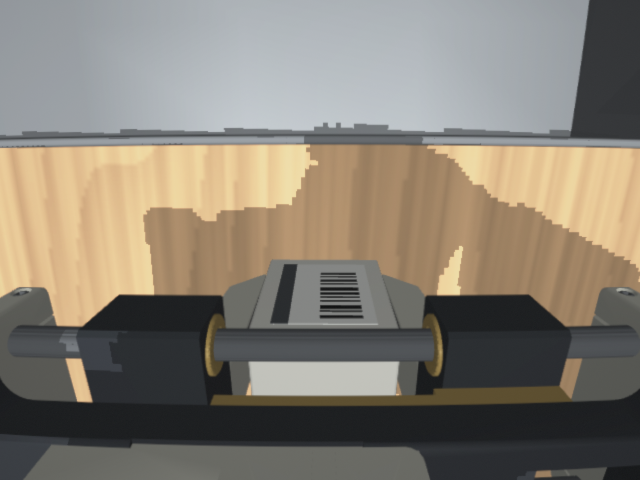

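```bash
python3 -m crank '[[[0,0,-0.005,0,255],[0,0,0,0,255],[0,0,0,0,0],[0,0,0,0,0],[0,0,0,0,0]]]'; python3 -m crank '[[[0,0.005,0.015,0,0],[0,0,0,0,0]]]'; python3 -m crank '[[[0,0,0,0,255],[0,0,0,0,255],[0,0,0,0,255],[0,0,0,0,255],[0,0,0,0,255],[0,0,0,0,255]]]'
python3 - <<'E'
from h import *
cap('wrist','w9')
E
```

```text
time: 17.85
tcp_pos: [0.49, -0.1385, 0.0112]
tool_rot: [-0.502, -0.507, 0.512, 0.478]
contact_force: [-0.0, -0.0, 0.3]
finger_gap: 0.752
time: 18.05
tcp_pos: [0.4902, -0.1336, 0.0266]
tool_rot: [-0.502, -0.507, 0.512, 0.478]
contact_force: [0.0, -1.6, 0.2]
finger_gap: 0.928
time: 18.65
tcp_pos: [0.4896, -0.1339, 0.0253]
tool_rot: [-0.502, -0.506, 0.512, 0.479]
contact_force: [-0.2, -0.0, 2.7]
finger_gap: 0.544
```

View pics/w9.png

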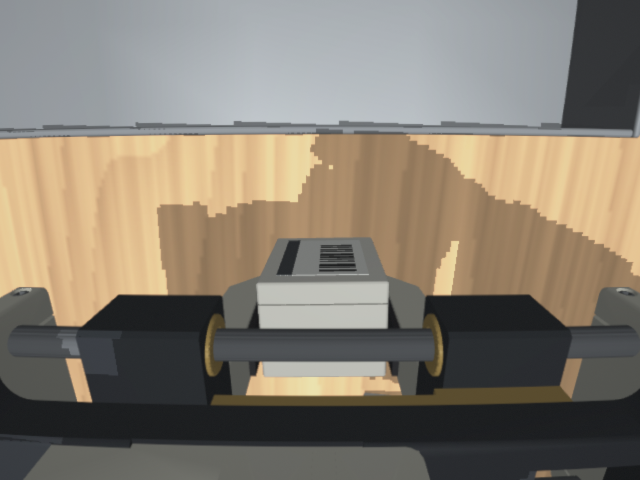

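```bash
python3 -m crank '[[[0,0,0.04,0,255],[0,0,0.035,0,255],[0,-0.04,0,0,255],[0,-0.04,0,0,255],[0,-0.027,0,0,255],[0,0,-0.02,0,255],[0,0,-0.012,0,255],[0,0,0,0,255]]]'
python3 - <<'E'
from h import *
cap('wrist','w10')
E
```

```text
time: 19.5
tcp_pos: [0.4873, -0.2435, 0.0681]
tool_rot: [-0.5, -0.506, 0.514, 0.48]
contact_force: [-0.7, 0.1, -2.3]
finger_gap: 0.546
```

View pics/w10.png

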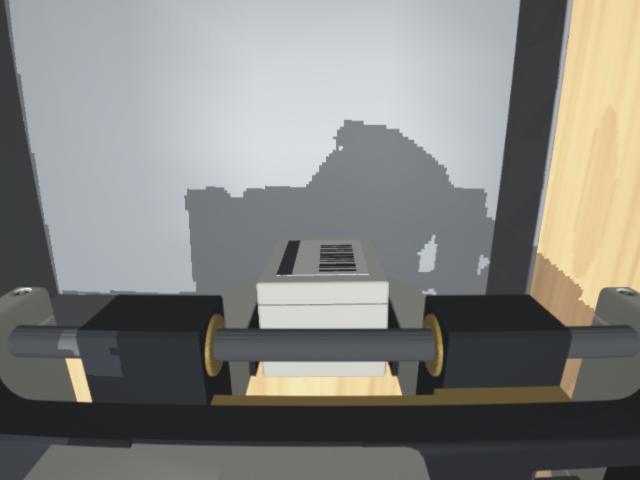

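```bash
python3 -m crank '[[[0,0.006,0,0,255],[0,0.006,0,0,255]]]';python3 -m crank '[[[0,0.005,0,0,255]]]';python3 -m crank '[[[0,0.005,0,0,255]]]';python3 -m crank '[[[0,0.005,0,0,255]]]'
python3 - <<'E'
from h import *
cap('wrist','w11')
E
```

```text
time: 19.75
tcp_pos: [0.4878, -0.2307, 0.0693]
tool_rot: [-0.5, -0.506, 0.514, 0.479]
contact_force: [-4.6, -6.7, -1.8]
finger_gap: 0.543
time: 19.85
tcp_pos: [0.4877, -0.227, 0.0703]
tool_rot: [-0.501, -0.506, 0.516, 0.477]
contact_force: [-6.8, -12.7, 0.8]
finger_gap: 0.542
time: 19.95
tcp_pos: [0.4876, -0.2235, 0.0713]
tool_rot: [-0.501, -0.505, 0.517, 0.475]
contact_force: [-3.6, -11.5, -3.1]
finger_gap: 0.538
time: 20.05
tcp_pos: [0.4875, -0.22, 0.0721]
tool_rot: [-0.502, -0.504, 0.519, 0.474]
contact_force: [-3.9, -10.1, -4.9]
finger_gap: 0.542
```

View pics/w11.png

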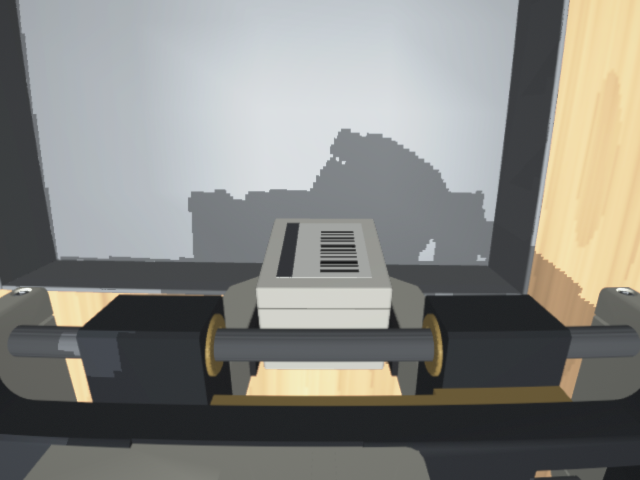

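```bash
python3 -m crank '[[[0,0.006,-0.002,0,255],[0,0.006,-0.002,0,255],[0,0.006,-0.002,0,255]]]';python3 -m crank '[[[0,0.006,-0.001,0,255],[0,0.006,-0.001,0,255]]]';python3 -m crank '[[[0,0.006,-0.001,0,255],[0,0.006,-0.001,0,255]]]'
python3 - <<'E'
from h import *
cap('wrist','w12')
E
```

```text
time: 20.4
tcp_pos: [0.4877, -0.2081, 0.0716]
tool_rot: [-0.506, -0.502, 0.524, 0.467]
contact_force: [-8.1, -11.2, 3.9]
finger_gap: 0.54
time: 20.6
tcp_pos: [0.4887, -0.1998, 0.0724]
tool_rot: [-0.508, -0.501, 0.526, 0.463]
contact_force: [-2.1, -11.3, -1.8]
finger_gap: 0.544
time: 20.8
tcp_pos: [0.4904, -0.1913, 0.0735]
tool_rot: [-0.511, -0.5, 0.528, 0.458]
contact_force: [-2.0, -9.6, 1.2]
finger_gap: 0.545
```

View pics/w12.png

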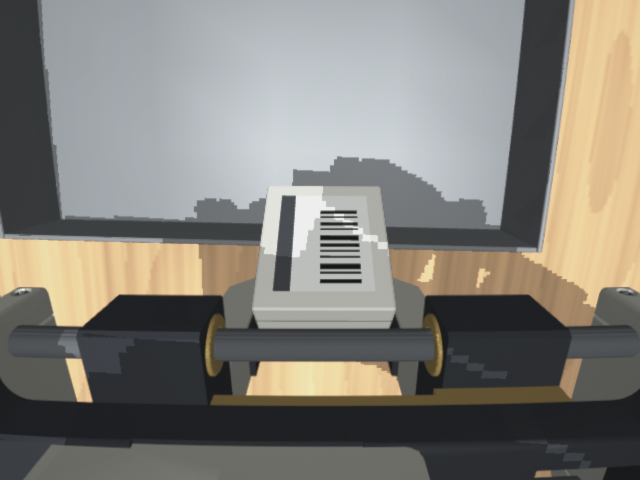

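```bash
python3 -m crank '[[[0,0.006,-0.002,0,255],[0,0.006,-0.002,0,255],[0,0.006,-0.002,0,255]]]'
python3 - <<'E'
from h import *
from scipy.spatial.transform import Rotation as R
o=ctrl.get_obs();M=R.from_quat(o['tool_rot']).as_matrix();print(M.round(3),o['qpos'])
cap('wrist','w13')
c=cams.capture('side')['color'];cv2.imwrite('pics/s13.png',cv2.resize(c[130:330,270:530],None,fx=3,fy=3))
E
```

```text
time: 21.15
tcp_pos: [0.4924, -0.1725, 0.0708]
tool_rot: [-0.514, -0.501, 0.528, 0.455]
contact_force: [-0.3, 0.6, -1.9]
finger_gap: 0.54
[[-0.059  0.035 -0.998]
 [ 0.994 -0.085 -0.062]
 [-0.087 -0.996 -0.03 ]] [-0.4461428   0.49057378  1.78697599 -0.08591544  0.79773738  2.69278411]
```

View pics/s13.png

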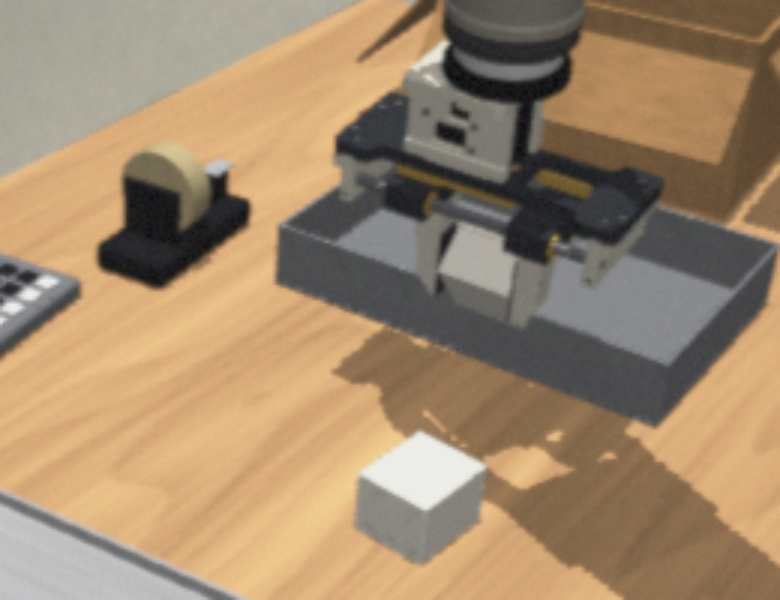

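View pics/w13.png

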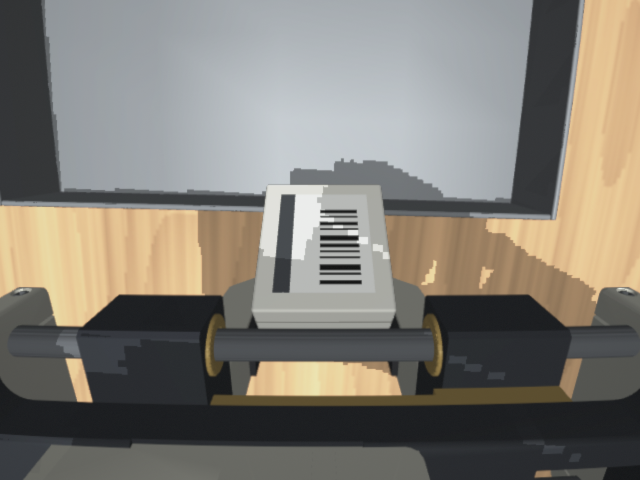

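```bash
cat >> h.py <<'E'
def face(c,P,L,W):
    # P: 4 px corners, going around: far-left, far-right, near-right, near-left ; W width across, L depth
    o=np.array([[-W/2,L/2,0],[W/2,L/2,0],[W/2,-L/2,0],[-W/2,-L/2,0]])
    K=np.array(c['mtx']);ok,r,t=cv2.solvePnP(o,np.array(P,float),K,np.array([c['k1'],0,0,0],float))
    Rm=cv2.Rodrigues(r)[0];T=np.array(c['cam_to_world']);Rw=T[:3,:3]@Rm;p=T[:3,:3]@t[:,0]+T[:3,3]
    n=Rw[:,2];print('face centre',p.round(4),'normal',n.round(3),'tilt deg',np.degrees(np.arccos(n[2])).round(1),'W dir',Rw[:,0].round(3));return p,Rw
E
python3 - <<'E'
from h import *
c=cams.capture('wrist')
face(c,[(267,185),(379,185),(394,308),(252,308)],.06,.05)
E
```

```text
face centre [ 0.4932 -0.205   0.0927] normal [ 0.029 -0.759  0.65 ] tilt deg 49.4 W dir [-0.998 -0.063 -0.029]
```

```bash
python3 -m crank '[[[0,0.03,0,0,255],[0,0,-0.025,0,255],[0,0,-0.014,0,255],[0,0,0,0,255]]]';python3 -m crank '[[[0,0.003,-0.005,0,255]]]';python3 -m crank '[[[0,0.007,-0.004,0,255]]]';python3 -m crank '[[[0,0.007,-0.004,0,255]]]'
python3 - <<'E'
from h import *
cap('wrist','w14')
E
```

```text
time: 21.7
tcp_pos: [0.493, -0.1411, 0.0309]
tool_rot: [-0.513, -0.502, 0.528, 0.454]
contact_force: [-0.9, -0.8, -1.2]
finger_gap: 0.544
time: 21.8
tcp_pos: [0.4936, -0.1384, 0.0263]
tool_rot: [-0.514, -0.502, 0.528, 0.454]
contact_force: [0.9, 0.2, -2.9]
finger_gap: 0.543
time: 21.9
tcp_pos: [0.494, -0.132, 0.0227]
tool_rot: [-0.514, -0.501, 0.528, 0.453]
contact_force: [-3.1, -4.6, 8.4]
finger_gap: 0.543
time: 22.0
tcp_pos: [0.4947, -0.1258, 0.0198]
tool_rot: [-0.515, -0.501, 0.528, 0.452]
contact_force: [-2.7, -4.7, 7.5]
finger_gap: 0.545
```

View pics/w14.png

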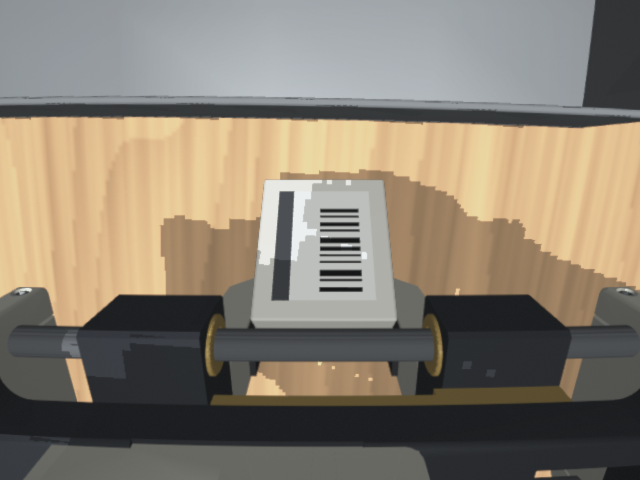

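```bash
python3 -m crank '[[[0,0.007,-0.005,0,255],[0,0.006,-0.006,0,255]]]';python3 -m crank '[[[0,0.004,-0.006,0,255]]]'
python3 - <<'E'
from h import *
cap('wrist','w15')
E
```

```text
time: 22.25
tcp_pos: [0.4963, -0.1131, 0.0113]
tool_rot: [-0.517, -0.502, 0.528, 0.45]
contact_force: [-4.4, -2.3, 5.9]
finger_gap: 0.54
time: 22.35
tcp_pos: [0.4966, -0.109, 0.0064]
tool_rot: [-0.518, -0.502, 0.528, 0.449]
contact_force: [-3.1, -0.9, 7.4]
finger_gap: 0.543
```

View pics/w15.png

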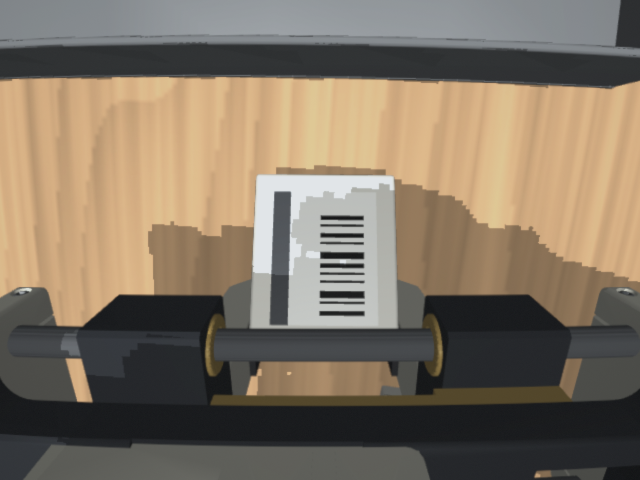

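```bash
python3 -m crank '[[[0,0,0,0,0],[0,0,0,0,0],[0,0,0,0,0],[0,0,0.003,0,0],[0,0,0,0,0]]]';python3 -m crank '[[[0,-0.012,0,0,0],[0,0,0,0,0]]]'
python3 - <<'E'
from h import *
from scipy.spatial.transform import Rotation as R
c=cap('wrist','w16');o=ctrl.get_obs();print(o['tcp_pos'],R.from_quat(o['tool_rot']).as_matrix().round(3))
E
```

```text
time: 22.9
tcp_pos: [0.4981, -0.108, 0.0107]
tool_rot: [-0.519, -0.502, 0.527, 0.448]
contact_force: [0.3, 0.2, -0.6]
finger_gap: 0.927
time: 23.1
tcp_pos: [0.4984, -0.121, 0.0109]
tool_rot: [-0.519, -0.503, 0.527, 0.448]
contact_force: [-0.2, -0.2, -1.1]
finger_gap: 0.996
[ 0.4980966  -0.1204262   0.01079743] [[-0.061  0.049 -0.997]
 [ 0.993 -0.094 -0.065]
 [-0.097 -0.994 -0.043]]
```

View pics/w16.png

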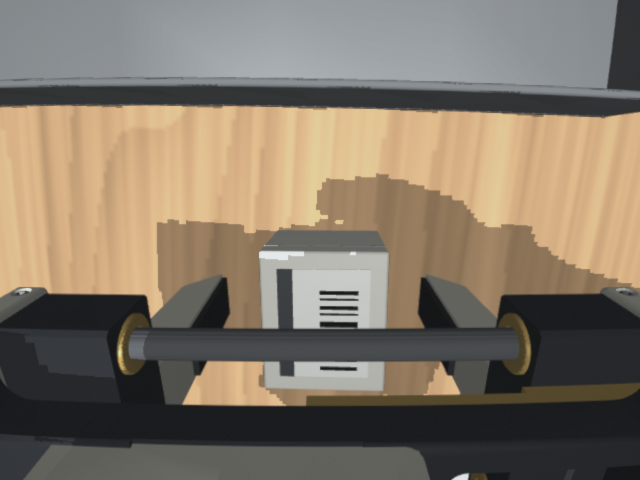

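```bash
python3 -m crank '[[[0,0,-0.003,0,255],[0,0,0,0,255],[0,0,0,0,255],[0,0,0,0,255],[0,0,0,0,255],[0,0,0,0,255],[0,0,0.04,0,255],[0,0,0.04,0,255],[0,0,0.04,0,255],[0,0,0.03,0,255],[0,0,0,0,255]]]'
python3 - <<'E'
from h import *
import pickle
s=pickle.load(open('scene.pkl','rb'))
print('pot',pl(s,267,350,.02),'pens',pl(s,282,303,.14),pl(s,252,290,.14))
E
```

```text
time: 24.25
tcp_pos: [0.4943, -0.1189, 0.1598]
tool_rot: [-0.516, -0.501, 0.528, 0.451]
contact_force: [0.2, -0.1, -1.6]
finger_gap: 0.55
pot [0.78845207 0.10367008 0.02      ] pens [0.75132372 0.10904427 0.14      ] [0.78044654 0.0597735  0.14      ]
```

```bash
python3 -m crank '[[[0.007,0.034,0,0.132,255],[0.007,0.034,0,0.132,255],[0.007,0.034,0,0.132,255],[0.007,0.034,0,0.132,255],[0.007,0.034,0,0.132,255],[0.007,0.034,0,0.132,255],[0.007,0.034,0,0.132,255],[0.007,0.034,0,0.132,255],[0.007,0.034,0,0.132,255],[0.007,0.034,0,0.132,255],[0.007,0.034,0,0.132,255],[0.007,0.034,0,0.132,255],[0,0,0,0,255]]]'
python3 - <<'E'
from h import *
from scipy.spatial.transform import Rotation as R
c=cap('wrist','w17');o=ctrl.get_obs();M=R.from_quat(o['tool_rot']).as_matrix();print(o['tcp_pos'],M.round(3),np.arctan2(M[1,2],M[0,2]),o['qpos'])
E
```

```text
time: 25.55
tcp_pos: [0.5683, 0.3041, 0.1366]
tool_rot: [-0.026, 0.713, -0.697, 0.073]
contact_force: [0.9, 0.5, -1.8]
finger_gap: 0.553
[0.56765967 0.30208699 0.13606532] [[-0.989  0.062  0.136]
 [-0.134  0.026 -0.991]
 [-0.065 -0.998 -0.017]] -1.4345710141548698 [3.69206133e-01 5.95957762e-01 1.36811037e+00 1.67189827e-03
 1.10991151e+00 1.80364371e+00]
```

View pics/w17.png

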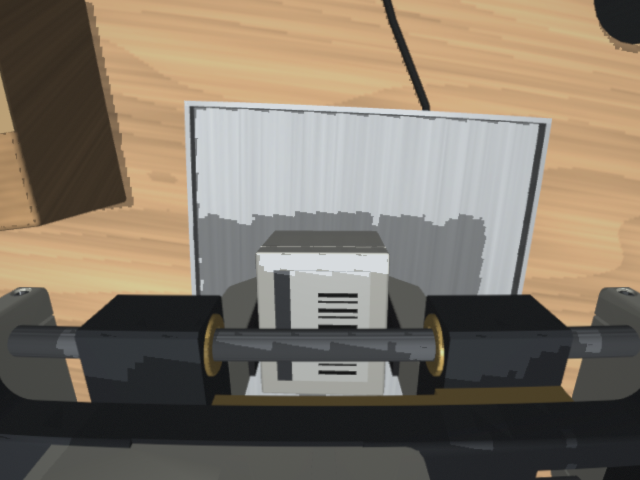

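```bash
python3 -m crank '[[[0.011,-0.009,-0.015,0,255],[0.011,-0.009,-0.025,0,255],[0,0,-0.014,0,255],[0,0,0,0,255]]]';python3 -m crank '[[[0,0,-0.005,0,255],[0,0,0,0,255]]]'; python3 -m crank '[[[0,0,-0.003,0,255],[0,0,0,0,255]]]'
```

```text
time: 26.0
tcp_pos: [0.5898, 0.2778, 0.0741]
tool_rot: [-0.025, 0.712, -0.699, 0.066]
contact_force: [-1.8, 1.7, 3.0]
finger_gap: 0.548
time: 26.2
tcp_pos: [0.5917, 0.2764, 0.0726]
tool_rot: [-0.022, 0.713, -0.698, 0.066]
contact_force: [0.8, 0.3, -2.3]
finger_gap: 0.545
time: 26.4
tcp_pos: [0.5928, 0.2752, 0.072]
tool_rot: [-0.02, 0.713, -0.698, 0.067]
contact_force: [0.2, 0.1, -2.3]
finger_gap: 0.543
```

Contact with the pan was felt (z stopped at 0.072), so I release.

```bash
python3 -m crank '[[[0,0,0,0,0],[0,0,0,0,0],[0,0,0,0,0],[0,0,0,0,0],[0,0,0.04,0,0],[0,0,0.04,0,0],[0,0,0.04,0,0],[0,0,0,0,0]]]'
python3 - <<'E'
from h import *
from scipy.spatial.transform import Rotation as R
c=cap('wrist','w18');cap('scene','s18');o=ctrl.get_obs();M=R.from_quat(o['tool_rot']).as_matrix();print(o['tcp_pos'],M.round(3))
E
```

```text
time: 27.2
tcp_pos: [0.5919, 0.2729, 0.1933]
tool_rot: [-0.021, 0.712, -0.699, 0.065]
contact_force: [0.2, -1.1, 0.2]
finger_gap: 0.997
[0.58937189 0.27196047 0.18762385] [[-0.991  0.052  0.121]
 [-0.12   0.02  -0.993]
 [-0.054 -0.998 -0.013]]
```

View pics/w18.png

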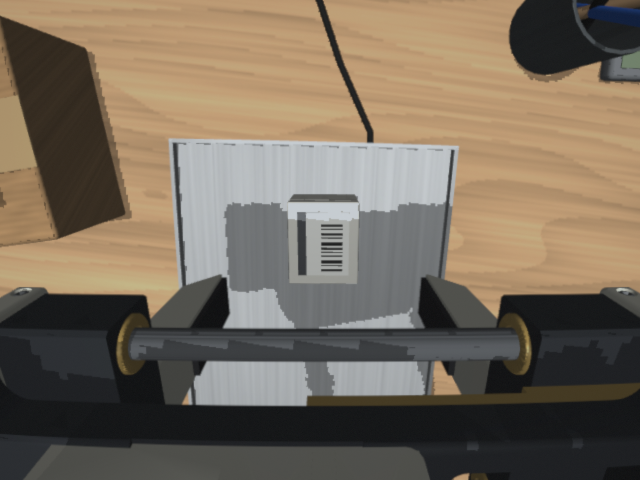

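View pics/s18.png

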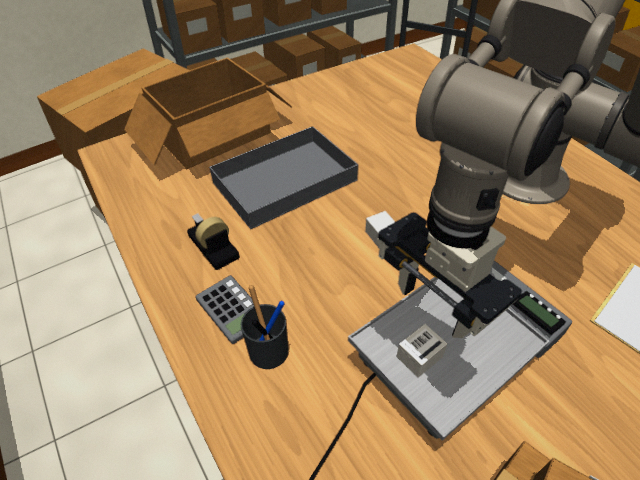

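Carton 1 lies flat and label up on the pan. Now carton 2, whose label is underneath, so it needs two quarter turns.

```bash
python3 -m crank '[[[-0.015,-0.028,0.003,0.138,0],[-0.015,-0.028,0.003,0.138,0],[-0.015,-0.028,0.003,0.138,0],[-0.015,-0.028,0.003,0.138,0],[-0.015,-0.028,0.003,0.138,0],[-0.015,-0.028,0.003,0.138,0],[-0.015,-0.028,0.003,0.138,0],[-0.015,-0.028,0.003,0.138,0],[-0.015,-0.028,0.003,0.138,0],[-0.015,-0.028,0.003,0.138,0],[0,0,0,0,0]]]'
python3 - <<'E'
from h import *
from scipy.spatial.transform import Rotation as R
c=cap('wrist','w19');o=ctrl.get_obs();M=R.from_quat(o['tool_rot']).as_matrix();print(o['tcp_pos'],M.round(3),np.arctan2(M[1,2],M[0,2]))
E
```

```text
time: 28.4
tcp_pos: [0.4217, -0.0167, 0.1982]
tool_rot: [-0.498, 0.521, -0.483, 0.497]
contact_force: [-1.2, 0.5, 0.1]
finger_gap: 1.002
[ 0.42226544 -0.01560604  0.19801193] [[-0.014 -0.038  0.999]
 [-0.999  0.037 -0.013]
 [-0.037 -0.999 -0.039]] -0.012981964805808025
```

View pics/w19.png

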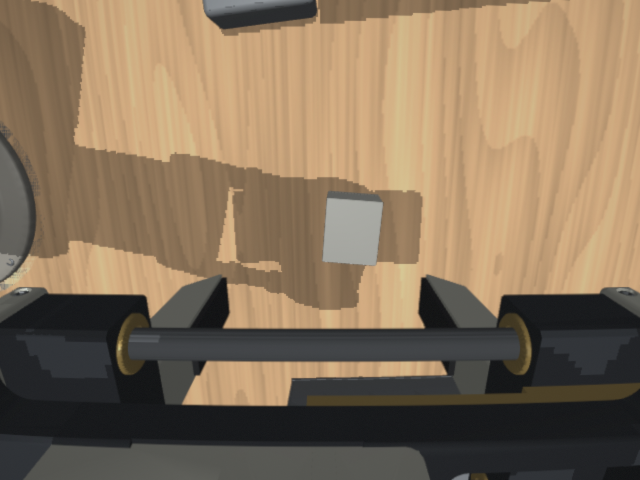

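```bash
python3 - <<'E'
from h import *
c=cams.capture('wrist')
q=np.array([pl(c,*p,.042)[:2] for p in [(327,198),(383,202),(377,265),(323,261)]]);print(q,q.mean(0),np.linalg.norm(np.diff(q,axis=0),axis=1));print(np.degrees(np.arctan2(*(q[1]-q[0])[::-1])),ctrl.get_obs()['tcp_pos'])
E
```

```text
[[ 0.41920556  0.00488027]
 [ 0.46814288  0.00109554]
 [ 0.46439973 -0.05733499]
 [ 0.41494532 -0.05348841]] [ 0.44167337 -0.0262119 ] [0.04908345 0.0585503  0.04960378]
-4.422354907122019 [ 0.4229611  -0.01481812  0.19820761]
```

```bash
python3 -m crank '[[[0.009,0.003,-0.04,-0.06,0],[0.009,0.003,-0.04,0,0],[0,0,-0.04,0,0],[0,0,0,0,0]]]'
python3 - <<'E'
from h import *
from scipy.spatial.transform import Rotation as R
o=ctrl.get_obs();M=R.from_quat(o['tool_rot']).as_matrix();print(M.round(3),np.arctan2(M[1,2],M[0,2]))
E
```

```text
time: 28.9
tcp_pos: [0.4429, -0.0054, 0.0736]
tool_rot: [-0.478, 0.538, -0.502, 0.48]
contact_force: [-0.2, 0.2, -0.2]
finger_gap: 1.0
[[-0.083 -0.033  0.996]
 [-0.996  0.04  -0.082]
 [-0.037 -0.999 -0.036]] -0.08207772438680598
```

```bash
python3 -m crank '[[[-0.002,-0.005,-0.025,0,0],[0,0,-0.025,0,0],[0,0,-0.01,0,0],[0,0,0,0,0]]]'; python3 -m crank '[[[0,0,0,0,255],[0,0,0,0,255],[0,0,0,0,255],[0,0,0,0,255],[0,0,0,0,255],[0,0,0,0,255]]]'
python3 - <<'E'
from h import *
cap('wrist','w20')
E
```

```text
time: 29.3
tcp_pos: [0.4438, -0.0081, 0.0147]
tool_rot: [-0.477, 0.538, -0.502, 0.48]
contact_force: [-0.0, -1.0, 0.5]
finger_gap: 0.998
time: 29.9
tcp_pos: [0.4467, -0.0079, 0.0194]
tool_rot: [-0.475, 0.536, -0.504, 0.482]
contact_force: [-0.3, 0.1, -2.9]
finger_gap: 0.541
```

View pics/w20.png

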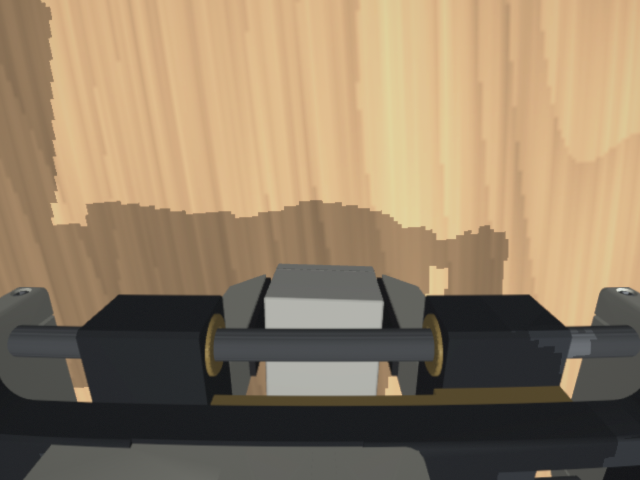

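```bash
python3 -m crank '[[[0,0,0.04,0,255],[0,0,0.035,0,255],[0,0,0.03,0,255],[0.009,-0.04,0,0.06,255],[0.009,-0.04,0,0.05,255],[0.009,-0.04,0,0,255],[0.009,-0.04,0,0,255],[0.009,-0.04,0,0,255],[0,-0.03,0,0,255],[0,0,0,0,255]]]'
python3 - <<'E'
from h import *
from scipy.spatial.transform import Rotation as R
o=ctrl.get_obs();M=R.from_quat(o['tool_rot']).as_matrix();print(M.round(3),np.arctan2(M[1,2],M[0,2]))
cap('wrist','w21')
E
```

```text
time: 30.95
tcp_pos: [0.4895, -0.246, 0.126]
tool_rot: [-0.507, 0.508, -0.474, 0.509]
contact_force: [0.1, 0.2, -2.9]
finger_gap: 0.55
[[ 0.034 -0.033  0.999]
 [-0.999  0.036  0.035]
 [-0.037 -0.999 -0.032]] 0.034944732006309535
```

View pics/w21.png

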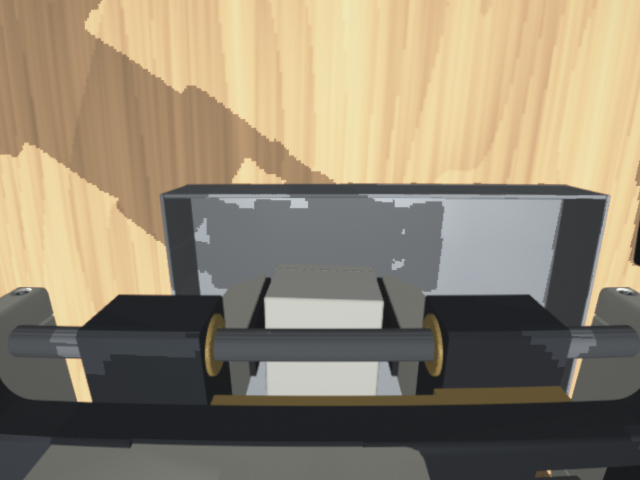

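```bash
python3 -m crank '[[[0,0,-0.035,0,255],[0,0,-0.03,0,255],[0,0,0,0,255]]]';python3 -m crank '[[[0,0.008,-0.002,0,255],[0,0.007,0,0,255],[0,0.006,-0.001,0,255]]]';python3 -m crank '[[[0,0.006,-0.001,0,255],[0,0.006,-0.001,0,255]]]'
python3 - <<'E'
from h import *
cap('wrist','w22')
E
```

```text
time: 31.3
tcp_pos: [0.4888, -0.2417, 0.0594]
tool_rot: [-0.507, 0.509, -0.473, 0.51]
contact_force: [-1.1, 0.5, -2.7]
finger_gap: 0.541
time: 31.6
tcp_pos: [0.49, -0.2193, 0.059]
tool_rot: [-0.508, 0.507, -0.474, 0.51]
contact_force: [-3.6, -14.3, 1.0]
finger_gap: 0.544
time: 31.8
tcp_pos: [0.4906, -0.2131, 0.0604]
tool_rot: [0.512, -0.502, 0.477, -0.508]
contact_force: [-7.0, -15.9, -3.7]
finger_gap: 0.546
```

View pics/w22.png

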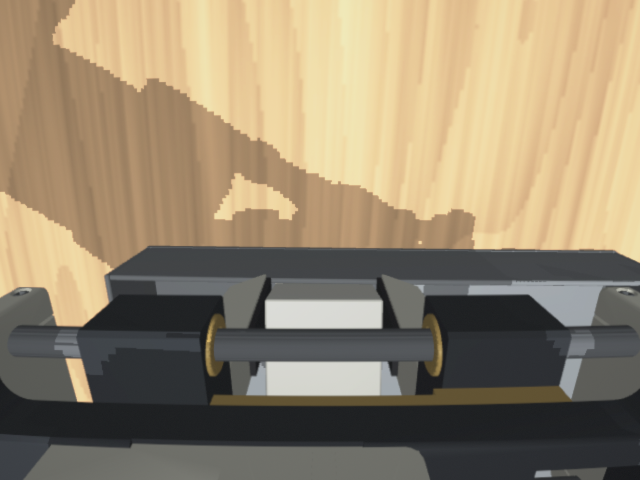

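```bash
python3 -m crank '[[[0,0.006,-0.002,0,255],[0,0.006,-0.002,0,255]]]';python3 -m crank '[[[0,0.006,-0.002,0,255],[0,0.006,-0.002,0,255]]]';python3 -m crank '[[[0,0.006,-0.002,0,255]]]'
python3 - <<'E'
from h import *
cap('wrist','w23')
c=cams.capture('side')['color'];cv2.imwrite('pics/s23.png',cv2.resize(c[130:330,270:530],None,fx=3,fy=3))
E
```

```text
time: 32.05
tcp_pos: [0.4906, -0.2076, 0.0606]
tool_rot: [0.516, -0.496, 0.481, -0.506]
contact_force: [-7.8, -15.6, -0.0]
finger_gap: 0.544
time: 32.25
tcp_pos: [0.4906, -0.2018, 0.0604]
tool_rot: [0.519, -0.492, 0.485, -0.504]
contact_force: [-4.8, -14.2, -1.7]
finger_gap: 0.542
time: 32.35
tcp_pos: [0.4911, -0.1988, 0.0605]
tool_rot: [0.52, -0.489, 0.487, -0.503]
contact_force: [-3.2, -13.5, 0.3]
finger_gap: 0.54
```

View pics/w23.png

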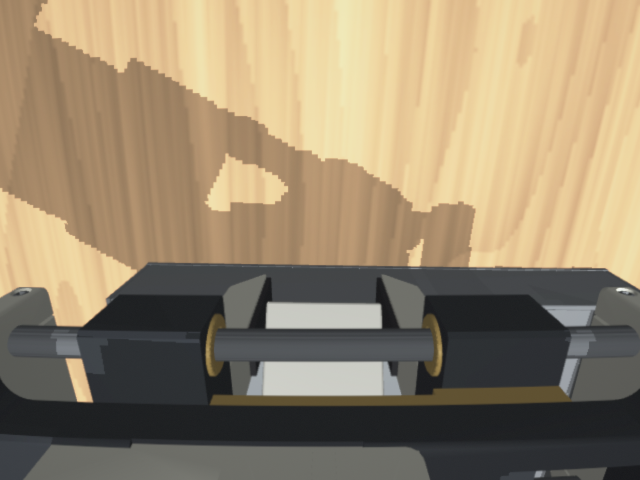

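View pics/s23.png

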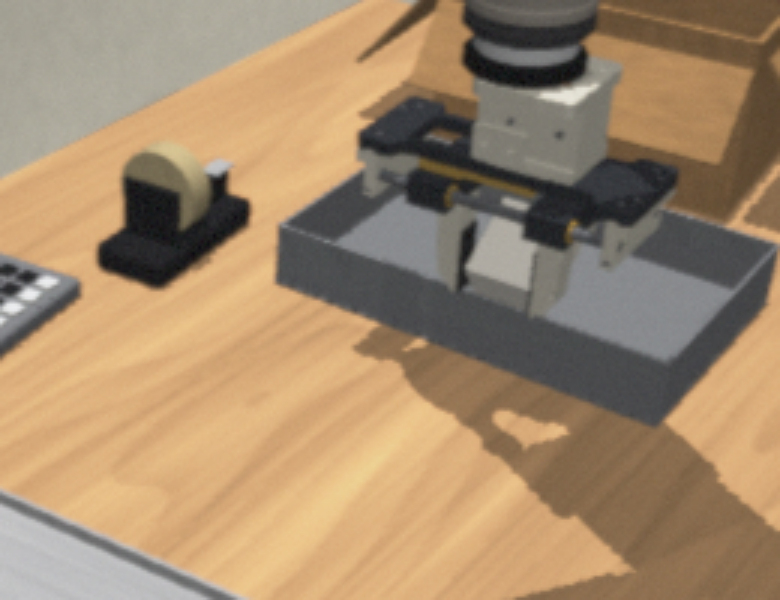

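```bash
python3 -m crank '[[[0,0.007,-0.002,0,255],[0,0.007,-0.002,0,255]]]';python3 -m crank '[[[0,0.007,-0.002,0,255],[0,0.007,-0.002,0,255]]]';python3 -m crank '[[[0,0.007,-0.002,0,255]]]'
python3 - <<'E'
from h import *
from scipy.spatial.transform import Rotation as R
o=ctrl.get_obs();M=R.from_quat(o['tool_rot']).as_matrix();print(M.round(3),np.arctan2(M[1,2],M[0,2]))
c=cams.capture('side')['color'];cv2.imwrite('pics/s24.png',cv2.resize(c[130:330,270:530],None,fx=3,fy=3))
E
```

```text
time: 32.65
tcp_pos: [0.4935, -0.19, 0.0611]
tool_rot: [0.522, -0.484, 0.492, -0.502]
contact_force: [-3.5, -9.7, 0.6]
finger_gap: 0.546
time: 32.85
tcp_pos: [0.4963, -0.1798, 0.0617]
tool_rot: [0.523, -0.478, 0.496, -0.501]
contact_force: [-0.8, -1.7, 3.3]
finger_gap: 0.54
time: 32.95
tcp_pos: [0.4972, -0.1728, 0.0614]
tool_rot: [0.522, -0.477, 0.498, -0.502]
contact_force: [-0.6, 0.8, -2.4]
finger_gap: 0.537
[[ 0.049  0.001  0.999]
 [-0.998 -0.041  0.049]
 [ 0.041 -0.999 -0.001]] 0.049088645733185686
```

View pics/s24.png

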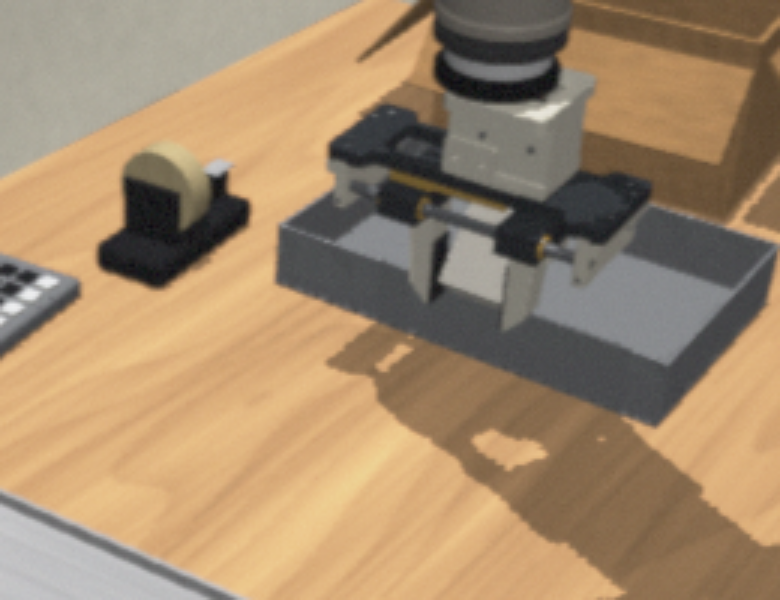

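```bash
python3 -m crank '[[[0,0.02,0,0,255],[0,0.015,-0.02,0,255],[0,0,-0.02,0,255],[0,0,0,0,255]]]';python3 -m crank '[[[0,0.002,-0.005,0,255]]]';python3 -m crank '[[[0,0.005,-0.004,0,255]]]'
python3 - <<'E'
from h import *
c=cams.capture('side')['color'];cv2.imwrite('pics/s25.png',cv2.resize(c[180:320,330:510],None,fx=4.4,fy=4.2))
cap('wrist','w25')
E
```

```text
time: 33.4
tcp_pos: [0.4979, -0.1326, 0.0229]
tool_rot: [0.522, -0.476, 0.498, -0.503]
contact_force: [0.6, 0.2, -2.0]
finger_gap: 0.539
time: 33.5
tcp_pos: [0.4987, -0.1305, 0.0188]
tool_rot: [0.522, -0.475, 0.498, -0.504]
contact_force: [0.1, 0.0, -2.5]
finger_gap: 0.541
time: 33.6
tcp_pos: [0.4989, -0.1254, 0.0151]
tool_rot: [0.521, -0.475, 0.498, -0.504]
contact_force: [0.2, -0.5, -2.5]
finger_gap: 0.54
```

View pics/s25.png

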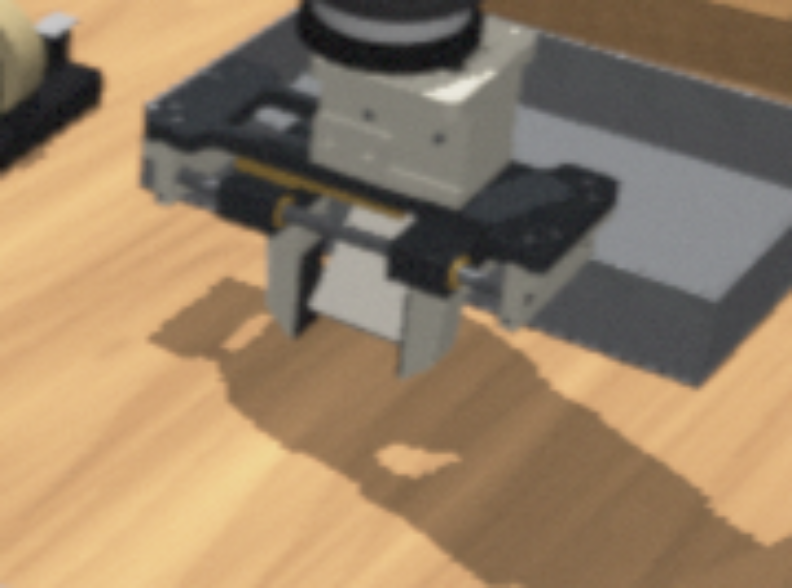

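View pics/w25.png

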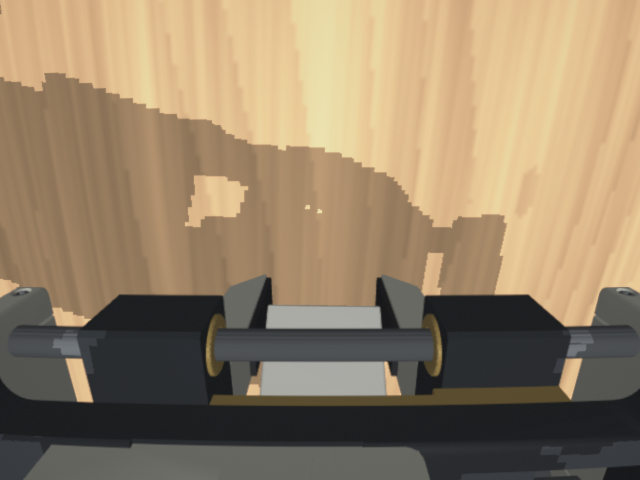

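```bash
cat >> h.py <<'E'
def edge2(c,a,b,W):
    # a,b: (uL,uR,v) two rows across a face of true width W -> direction along face in world
    K=np.array(c['mtx']);P=[]
    for uL,uR,v in (a,b):
        z=K[0,0]*W/(uR-uL);P.append(np.array([((uL+uR)/2-K[0,2])/K[0,0]*z,(v-K[1,2])/K[1,1]*z,z,1]))
    T=np.array(c['cam_to_world']);A,B=[(T@p)[:3] for p in P];d=(B-A)/np.linalg.norm(B-A)
    print('pts',A.round(4),B.round(4),'elev deg',np.degrees(np.arcsin(d[2])).round(1))
E
python3 - <<'E'
from h import *
c=cams.capture('wrist')
edge2(c,(268,380,306),(260.5,386,394),.05)
E
```

```text
pts [ 0.4985 -0.1236  0.0267] [ 0.4993 -0.1474  0.0538] elev deg 48.6
```

```bash
python3 -m crank '[[[0,0.005,-0.004,0,255]]]';python3 -m crank '[[[0,0.006,-0.003,0,255]]]'
python3 - <<'E'
from h import *
cap('wrist','w26')
E
```

```text
time: 33.85
tcp_pos: [0.4996, -0.1209, 0.0118]
tool_rot: [0.521, -0.475, 0.499, -0.504]
contact_force: [-0.2, -0.9, 2.0]
finger_gap: 0.544
time: 33.95
tcp_pos: [0.5004, -0.1156, 0.0095]
tool_rot: [0.521, -0.474, 0.5, -0.504]
contact_force: [-0.4, -4.1, 5.3]
finger_gap: 0.539
```

View pics/w26.png

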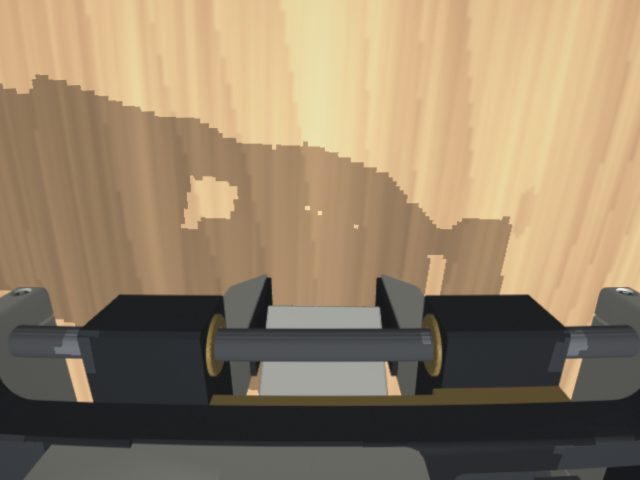

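```bash
python3 -m crank '[[[0,0.006,-0.004,0,255]]]';python3 -m crank '[[[0,0.006,-0.004,0,255]]]'
python3 - <<'E'
from h import *
c=cap('wrist','w27')
cv2.imwrite('pics/w27z.png',cv2.resize(c['color'][280:420,220:430],None,fx=3.8,fy=3.8))
E
```

```text
time: 34.1
tcp_pos: [0.5015, -0.1095, 0.0062]
tool_rot: [0.521, -0.473, 0.501, -0.504]
contact_force: [-0.7, -4.1, 5.2]
finger_gap: 0.539
time: 34.2
tcp_pos: [0.5021, -0.1038, 0.0028]
tool_rot: [0.521, -0.472, 0.502, -0.504]
contact_force: [-1.9, -3.7, 4.9]
finger_gap: 0.538
```

View pics/w27z.png

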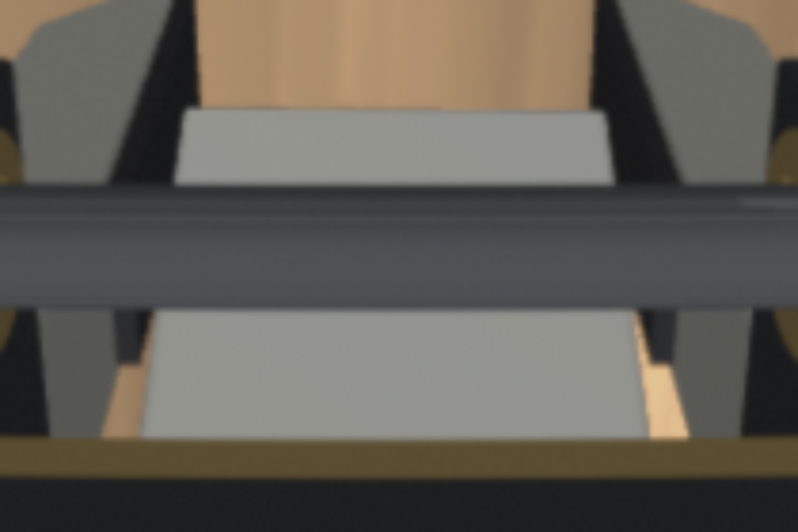

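```bash
python3 - <<'E'
from h import *
c=cams.capture('wrist')
f=lambda l,r,v:(220+l/3.8,220+r/3.8,280+v/3.8)
edge2(c,f(183,604,110),f(141,649,437),.05)
print(ctrl.get_obs()['tcp_pos'])
E
```

```text
pts [ 0.5017 -0.1037  0.013 ] [ 0.5022 -0.1188  0.0485] elev deg 66.9
[ 0.50213378 -0.10298884  0.0024485 ]
```

```bash
python3 -m crank '[[[0,0,0.002,0,0],[0,0,0.004,0,0],[0,0,0.01,0,0],[0,0,0.02,0,0],[0,0,0.03,0,0],[0,0,0.03,0,0],[0,-0.02,0.03,0,0],[0,0,0,0,0]]]'
python3 - <<'E'
from h import *
from scipy.spatial.transform import Rotation as R
c=cap('wrist','w28');cap('side','s28');o=ctrl.get_obs();print(o['tcp_pos'],R.from_quat(o['tool_rot']).as_matrix().round(3))
E
```

```text
time: 35.1
tcp_pos: [0.4993, -0.1207, 0.1347]
tool_rot: [0.521, -0.474, 0.499, -0.505]
contact_force: [-0.1, 0.2, -0.2]
finger_gap: 0.996
[ 0.49701954 -0.11861495  0.13108759] [[ 0.053  0.003  0.999]
 [-0.998 -0.037  0.053]
 [ 0.037 -0.999  0.001]]
```

View pics/w28.png

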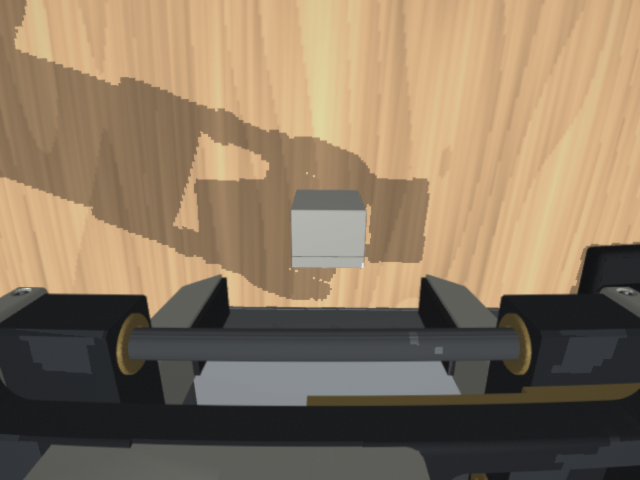

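View pics/s28.png

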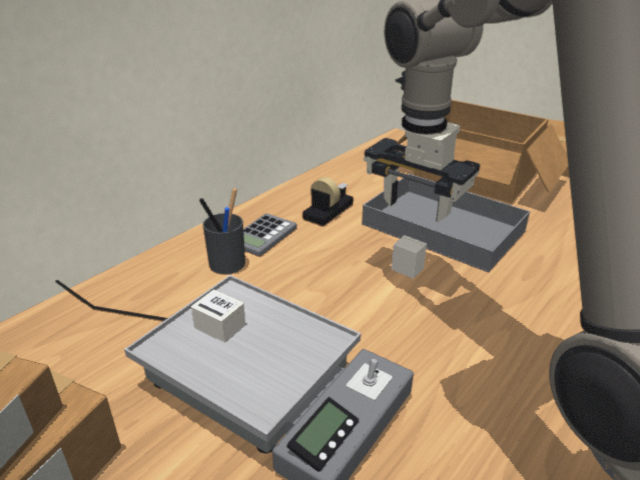

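```bash
python3 - <<'E'
from h import *
c=cams.capture('wrist')
q=np.array([pl(c,*p,.06)[:2] for p in [(292,208),(365,208),(364,267),(293,267)]]);print(q,q.mean(0),np.linalg.norm(np.diff(q,axis=0),axis=1));print(ctrl.get_obs()['tcp_pos'])
E
```

```text
[[ 0.47534971 -0.09610425]
 [ 0.52205033 -0.09361841]
 [ 0.5251437  -0.13495183]
 [ 0.47705066 -0.1374936 ]] [ 0.4998986  -0.11554202] [0.04676673 0.04144901 0.04816016]
[ 0.49642489 -0.11818042  0.13000763]
```

```bash
python3 -m crank '[[[0.003,0.009,-0.03,0,0],[0,0,-0.03,0,0],[0,0,0,0,0]]]';python3 -m crank '[[[0,0,-0.025,0,0],[0,0,-0.018,0,0],[0,0,0,0,0]]]'
```

```text
time: 35.55
tcp_pos: [0.4974, -0.1071, 0.0663]
tool_rot: [0.523, -0.479, 0.494, -0.504]
contact_force: [-0.6, 0.5, -1.3]
finger_gap: 1.001
time: 35.85
tcp_pos: [0.4964, -0.1057, 0.0221]
tool_rot: [0.524, -0.48, 0.492, -0.503]
contact_force: [-0.3, 0.4, 0.3]
finger_gap: 0.999
```

```bash
python3 -m crank '[[[0.003,-0.004,0.003,0,0],[0,0,0,0,255],[0,0,0,0,255],[0,0,0,0,255],[0,0,0,0,255],[0,0,0,0,255],[0,0,0,0,255]]]'
python3 -m crank '[[[0,0,0.04,0,255],[0,0,0.035,0,255],[0,-0.04,0,0,255],[0,-0.04,0,0,255],[0,-0.04,0,0,255],[0,0,0,0,255]]]'
python3 - <<'E'
from h import *
from scipy.spatial.transform import Rotation as R
c=cap('wrist','w29');o=ctrl.get_obs();print(o['tcp_pos'],R.from_quat(o['tool_rot']).as_matrix().round(3))
E
```

```text
time: 36.55
tcp_pos: [0.5018, -0.1106, 0.0299]
tool_rot: [0.523, -0.478, 0.494, -0.504]
contact_force: [-0.4, -0.5, -2.4]
finger_gap: 0.544
time: 37.15
tcp_pos: [0.4995, -0.2323, 0.1061]
tool_rot: [0.525, -0.479, 0.491, -0.504]
contact_force: [-0.7, -0.3, -1.9]
finger_gap: 0.541
[ 0.49912913 -0.22994627  0.10576717] [[ 0.06  -0.009  0.998]
 [-0.998 -0.031  0.06 ]
 [ 0.03  -0.999 -0.01 ]]
```

View pics/w29.png

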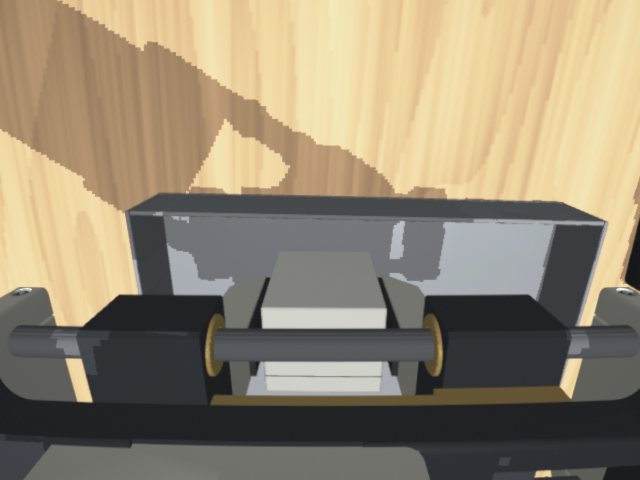

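```bash
python3 -m crank '[[[0,-0.008,-0.022,0,255],[0,0,-0.02,0,255],[0,0,0,0,255]]]';python3 -m crank '[[[0,0.008,0,0,255],[0,0.007,-0.001,0,255],[0,0.007,-0.002,0,255]]]';python3 -m crank '[[[0,0.007,-0.002,0,255],[0,0.007,-0.002,0,255],[0,0.007,-0.002,0,255]]]';python3 -m crank '[[[0,0.007,-0.002,0,255],[0,0.007,-0.002,0,255],[0,0.007,-0.002,0,255]]]'
python3 - <<'E'
from h import *
c=cap('wrist','w30');
c=cams.capture('side')['color'];cv2.imwrite('pics/s30.png',cv2.resize(c[130:330,270:530],None,fx=3,fy=3))
E
```

```text
time: 37.5
tcp_pos: [0.4981, -0.2354, 0.062]
tool_rot: [0.524, -0.481, 0.489, -0.505]
contact_force: [-0.2, 0.5, -2.4]
finger_gap: 0.54
time: 37.8
tcp_pos: [0.4982, -0.216, 0.062]
tool_rot: [0.528, -0.477, 0.491, -0.503]
contact_force: [-7.7, -15.5, 5.5]
finger_gap: 0.54
time: 38.1
tcp_pos: [0.4977, -0.2016, 0.0616]
tool_rot: [0.533, -0.471, 0.494, -0.5]
contact_force: [-4.8, -13.4, -1.4]
finger_gap: 0.541
time: 38.4
tcp_pos: [0.5, -0.1856, 0.0612]
tool_rot: [0.535, -0.465, 0.5, -0.498]
contact_force: [-1.2, -9.5, 1.2]
finger_gap: 0.542
```

View pics/w30.png

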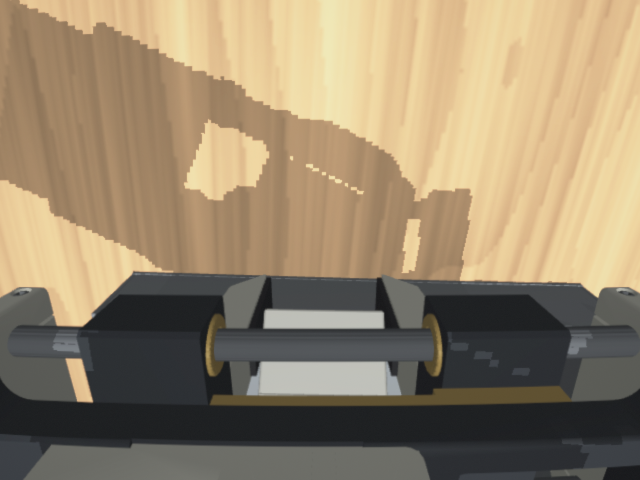

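View pics/s30.png

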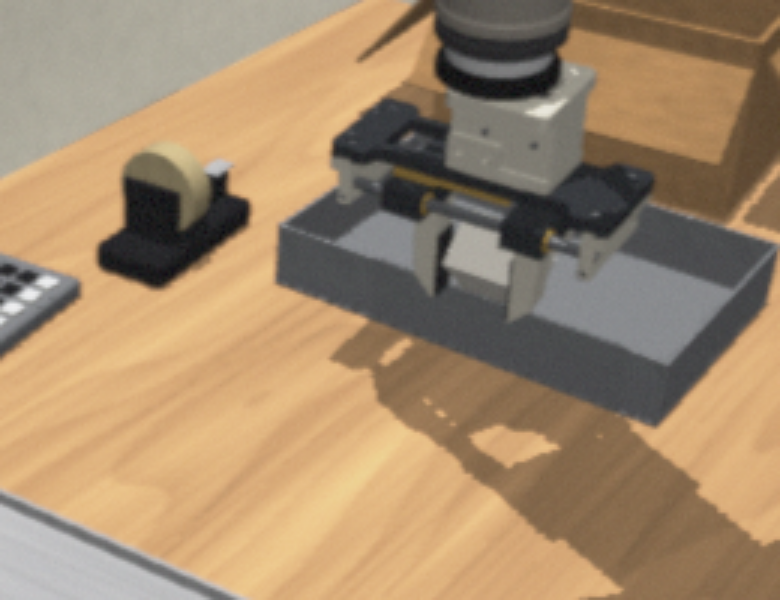

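```bash
python3 -m crank '[[[0,0.007,-0.002,0,255],[0,0.008,-0.001,0,255]]]';python3 -m crank '[[[0,0.02,0.01,0,255],[0,0.025,0,0,255],[0,0,-0.02,0,255],[0,0,-0.012,0,255],[0,0,0,0,255]]]';python3 -m crank '[[[0,0.002,-0.004,0,255]]]';python3 -m crank '[[[0,0.004,-0.004,0,255]]]'
python3 - <<'E'
from h import *
c=cap('wrist','w31');
E
```

```text
time: 38.7
tcp_pos: [0.5026, -0.1719, 0.0624]
tool_rot: [0.535, -0.46, 0.503, -0.499]
contact_force: [-0.7, -6.1, 1.2]
finger_gap: 0.535
time: 39.2
tcp_pos: [0.505, -0.1209, 0.046]
tool_rot: [0.534, -0.457, 0.505, -0.501]
contact_force: [-0.0, -0.2, -2.3]
finger_gap: 0.539
time: 39.3
tcp_pos: [0.5056, -0.1189, 0.0427]
tool_rot: [0.534, -0.456, 0.505, -0.501]
contact_force: [0.8, 0.2, -2.5]
finger_gap: 0.544
time: 39.4
tcp_pos: [0.5058, -0.115, 0.0388]
tool_rot: [0.534, -0.456, 0.506, -0.501]
contact_force: [1.1, -0.6, -1.9]
finger_gap: 0.54
```

View pics/w31.png

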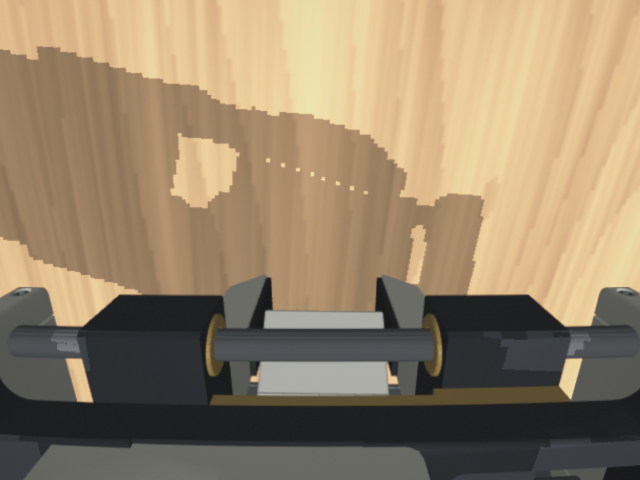

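```bash
python3 -m crank '[[[0,0,-0.016,0,255]]]';python3 -m crank '[[[0,0.005,-0.005,0,255]]]';python3 -m crank '[[[0,0.007,-0.004,0,255]]]';python3 -m crank '[[[0,0.006,-0.005,0,255]]]'
python3 - <<'E'
from h import *
c=cap('wrist','w32');
cv2.imwrite('pics/w32z.png',cv2.resize(c['color'][280:420,220:430],None,fx=3.8,fy=3.8))
E
```

```text
time: 39.55
tcp_pos: [0.507, -0.1147, 0.0237]
tool_rot: [0.533, -0.455, 0.507, -0.502]
contact_force: [0.6, 0.1, -1.1]
finger_gap: 0.54
time: 39.65
tcp_pos: [0.5063, -0.1097, 0.0177]
tool_rot: [0.534, -0.456, 0.506, -0.501]
contact_force: [-0.1, -0.6, -2.4]
finger_gap: 0.536
time: 39.75
tcp_pos: [0.5066, -0.1028, 0.0138]
tool_rot: [0.533, -0.456, 0.507, -0.501]
contact_force: [-0.1, -3.0, 2.5]
finger_gap: 0.543
time: 39.85
tcp_pos: [0.5071, -0.0968, 0.0093]
tool_rot: [0.533, -0.455, 0.507, -0.501]
contact_force: [-0.7, -2.8, 3.4]
finger_gap: 0.54
```

View pics/w32z.png

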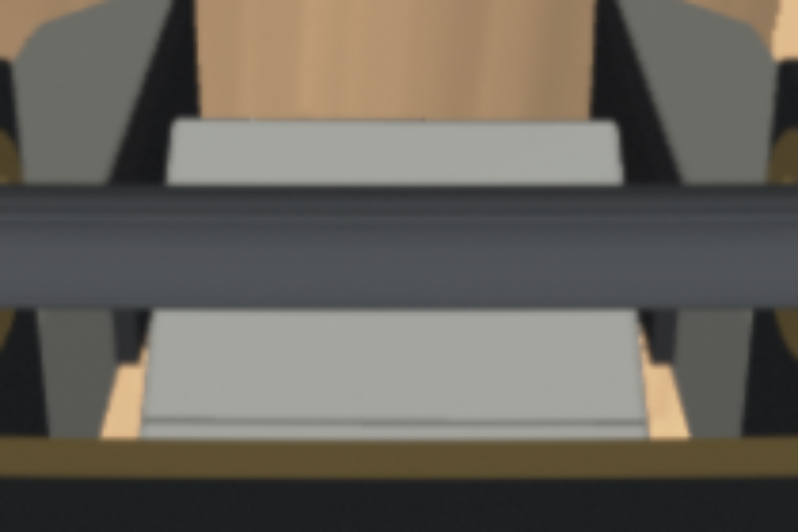

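```bash
python3 -m crank '[[[0,0.005,-0.005,0,255],[0,0,0,0,0],[0,0,0.003,0,0],[0,0,0,0,0],[0,0,0,0,0],[0,0,0.05,0,0],[0,0,0.05,0,0],[0,0,0,0,0]]]'
python3 - <<'E'
from h import *
from scipy.spatial.transform import Rotation as R
c=cap('wrist','w33');o=ctrl.get_obs();print(o['tcp_pos'],R.from_quat(o['tool_rot']).as_matrix().round(3))
E
```

```text
time: 40.7
tcp_pos: [0.5059, -0.0892, 0.1075]
tool_rot: [0.534, -0.457, 0.505, -0.501]
contact_force: [0.2, 0.1, 0.6]
finger_gap: 0.997
[ 0.50445989 -0.08884086  0.10501178] [[ 0.072  0.014  0.997]
 [-0.994 -0.079  0.073]
 [ 0.08  -0.997  0.008]]
```

View pics/w33.png

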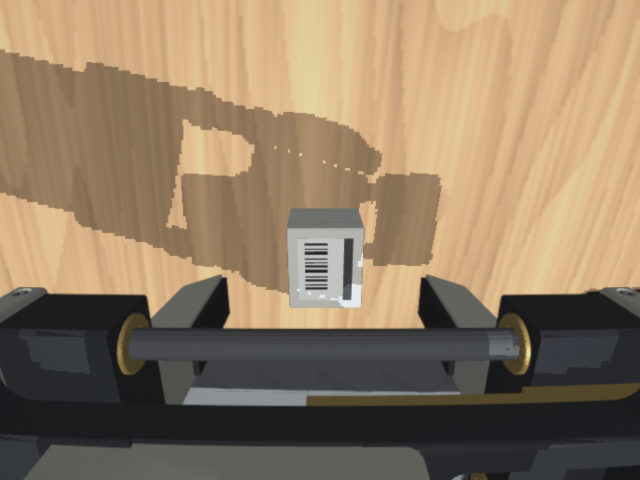

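Carton 2 is now label up. I'll locate it and check the desk for a third carton before gripping.

```bash
python3 - <<'E'
from h import *
c=cams.capture('wrist')
q=np.array([pl(c,*p,.042)[:2] for p in [(289,227),(363,227),(362,306),(290,306)]]);print(q,q.mean(0),np.linalg.norm(np.diff(q,axis=0),axis=1));print(ctrl.get_obs()['tcp_pos'])
cap('scene','s33')
E
```

```text
[[ 0.48225261 -0.07939447]
 [ 0.52855783 -0.07611993]
 [ 0.53453485 -0.13403463]
 [ 0.48513567 -0.13741379]] [ 0.50762024 -0.10674071] [0.04642086 0.05822231 0.04951462]
[ 0.50317789 -0.08851145  0.10314363]
```

View pics/s33.png

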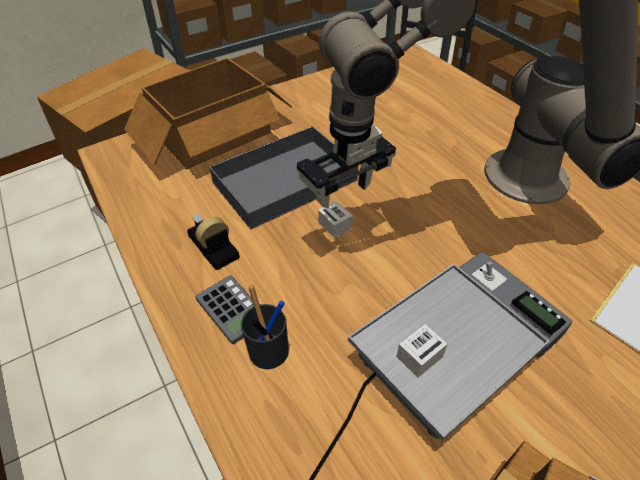

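```bash
python3 -m crank '[[[0.004,-0.018,-0.04,0,0],[0,0,-0.03,0,0],[0,0,-0.022,0,0],[0,0,0,0,0],[0,0,0,0,255],[0,0,0,0,255],[0,0,0,0,255],[0,0,0,0,255],[0,0,0,0,255],[0,0,0,0,255]]]';python3 -m crank '[[[0,0,0.04,0,255],[0,0,0.04,0,255],[0,0,0.04,0,255],[0,0,0.03,0,255],[-0.002,0.038,0,-0.14,255],[-0.002,0.038,0,-0.14,255],[-0.002,0.038,0,-0.14,255],[-0.002,0.038,0,-0.14,255],[-0.002,0.038,0,-0.14,255],[-0.002,0.038,0,-0.14,255],[-0.002,0.038,0,-0.14,255],[-0.002,0.038,0,-0.14,255],[-0.002,0.038,0,-0.14,255],[-0.002,0.038,0,-0.14,255],[0,0,0,-0.1,255],[0,0,0,0,255]]]'
python3 - <<'E'
from h import *
from scipy.spatial.transform import Rotation as R
c=cap('wrist','w34');o=ctrl.get_obs();M=R.from_quat(o['tool_rot']).as_matrix();print(o['tcp_pos'],M.round(3),np.arctan2(M[1,2],M[0,2]))
E
```

```text
time: 41.85
tcp_pos: [0.5045, -0.106, 0.0052]
tool_rot: [0.536, -0.462, 0.5, -0.499]
contact_force: [-0.7, 0.6, -2.1]
finger_gap: 0.544
time: 43.45
tcp_pos: [0.4756, 0.2894, 0.1605]
tool_rot: [0.056, -0.706, 0.706, -0.002]
contact_force: [-0.6, -0.6, -2.3]
finger_gap: 0.543
[0.47558742 0.28932561 0.16057033] [[-0.993 -0.077  0.084]
 [-0.084 -0.003 -0.996]
 [ 0.077 -0.997 -0.003]] -1.4867154984301953
```

View pics/w34.png

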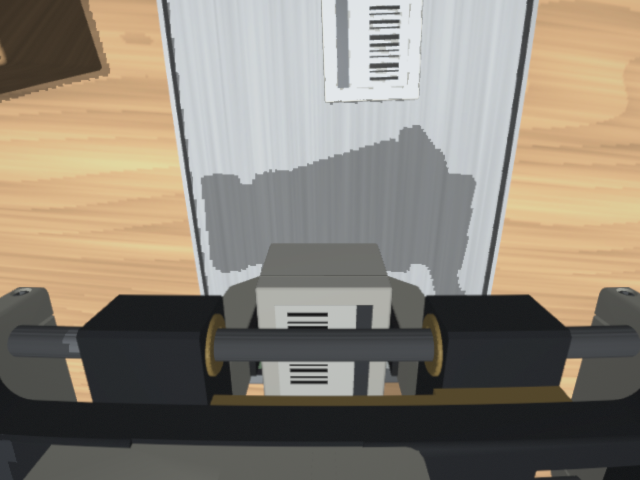

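```bash
python3 -m crank '[[[0.005,-0.003,-0.04,0,255],[0,0,-0.03,0,255],[0,0,-0.012,0,255],[0,0,0,0,255]]]';python3 -m crank '[[[0,0,-0.004,0,255],[0,0,0,0,255]]]';python3 -m crank '[[[0,0,-0.004,0,255],[0,0,0,0,255]]]'
```

```text
time: 43.9
tcp_pos: [0.4816, 0.2842, 0.0779]
tool_rot: [-0.059, 0.706, -0.706, 0.006]
contact_force: [-0.7, -0.4, -0.7]
finger_gap: 0.543
time: 44.1
tcp_pos: [0.4827, 0.2839, 0.0754]
tool_rot: [-0.058, 0.706, -0.705, 0.007]
contact_force: [-0.7, 0.3, -2.4]
finger_gap: 0.542
time: 44.3
tcp_pos: [0.4838, 0.2842, 0.0731]
tool_rot: [-0.057, 0.707, -0.705, 0.009]
contact_force: [-0.4, 0.7, -1.6]
finger_gap: 0.543
```

```bash
python3 -m crank '[[[0,0,-0.002,0,255],[0,0,0,0,0],[0,0,0,0,0],[0,0,0,0,0],[0,0,0,0,0],[0,0,0.04,0,0],[0,0,0.04,0,0],[0,0,0.04,0,0],[0,-0.04,0.02,0,0],[0,-0.04,0,0,0],[0,-0.04,0,0,0],[0,-0.04,0,0,0],[0,-0.04,0,0,0],[0,-0.04,0,0,0],[0,0,0,0,0]]]'
python3 - <<'E'
from h import *
cap('side','s35');cap('scene','s36')
E
```

```text
time: 45.8
tcp_pos: [0.4832, 0.0373, 0.2202]
tool_rot: [-0.056, 0.707, -0.705, 0.014]
contact_force: [0.7, 0.8, -1.0]
finger_gap: 1.002
```

View pics/s35.png

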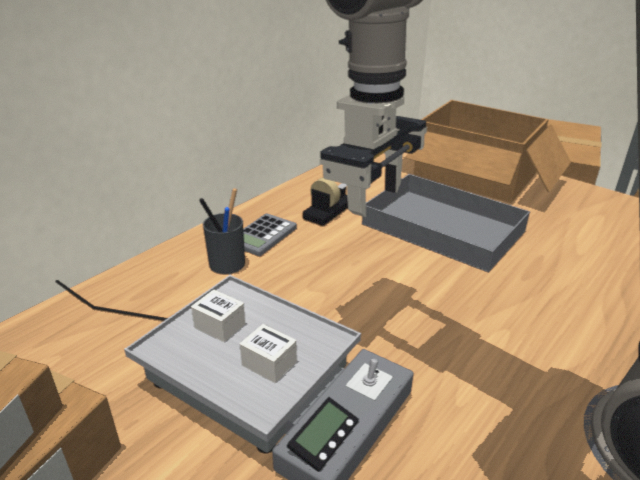

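View pics/s36.png

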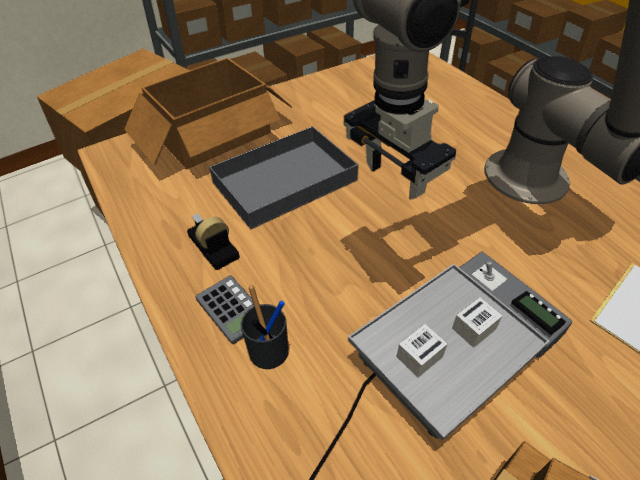

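Both cartons are flat on the pan, label up and apart. I'll zoom in on the toggle and display, then wait with the hand off.

```bash
python3 -m crank '[[[0,0,0,0,0],[0,0,0,0,0],[0,0,0,0,0],[0,0,0,0,0],[0,0,0,0,0],[0,0,0,0,0],[0,0,0,0,0],[0,0,0,0,0],[0,0,0,0,0],[0,0,0,0,0],[0,0,0,0,0],[0,0,0,0,0],[0,0,0,0,0],[0,0,0,0,0],[0,0,0,0,0],[0,0,0,0,0],[0,0,0,0,0],[0,0,0,0,0],[0,0,0,0,0],[0,0,0,0,0]]]'
python3 -m crank '[[[0,0,0,0,0],[0,0,0,0,0],[0,0,0,0,0],[0,0,0,0,0],[0,0,0,0,0],[0,0,0,0,0],[0,0,0,0,0],[0,0,0,0,0],[0,0,0,0,0],[0,0,0,0,0]]]'
python3 - <<'E'
from h import *
a=cams.capture('scene')['color'];b=cams.capture('side')['color']
cv2.imwrite('pics/z36.png',cv2.hconcat([cv2.resize(a[250:350,470:570],None,fx=4,fy=4),cv2.resize(b[350:450,300:400],None,fx=4,fy=4)]))
print(ctrl.get_obs()['tcp_pos'])
E
```

```text
time: 47.9
tcp_pos: [0.4831, 0.0455, 0.22]
tool_rot: [-0.059, 0.708, -0.704, 0.017]
contact_force: [0.8, -0.1, 0.4]
finger_gap: 1.0
time: 48.9
tcp_pos: [0.4831, 0.0455, 0.2199]
tool_rot: [-0.059, 0.708, -0.704, 0.017]
contact_force: [-0.2, 0.4, -0.5]
finger_gap: 1.002
[0.48305867 0.04554331 0.21994686]
```

View pics/z36.png

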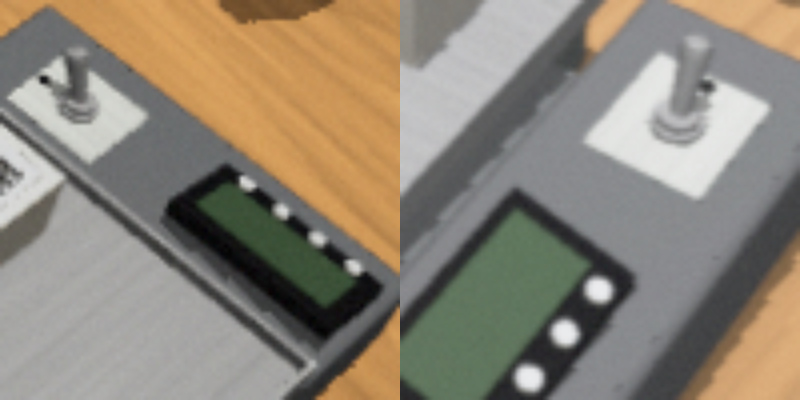

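```bash
python3 -m crank '[[[0,0.04,0,0,0],[0,0.04,0,0,0],[0,0.04,0,0,0],[0,0.04,0,0,0],[0,0.04,0,0,0],[0,0.035,0,0,0],[0,0,0,0,0]]]'
python3 - <<'E'
from h import *
from scipy.spatial.transform import Rotation as R
c=cap('wrist','w37');o=ctrl.get_obs();M=R.from_quat(o['tool_rot']).as_matrix();print(o['tcp_pos'],M.round(3),np.arctan2(M[1,2],M[0,2]))
E
```

```text
time: 49.7
tcp_pos: [0.4827, 0.2879, 0.2199]
tool_rot: [-0.057, 0.708, -0.704, 0.016]
contact_force: [0.6, -0.2, 0.6]
finger_gap: 1.002
[0.4828039  0.28616688 0.21985275] [[-0.993 -0.059  0.101]
 [-0.102  0.001 -0.995]
 [ 0.058 -0.998 -0.007]] -1.469282327757707
```

View pics/w37.png

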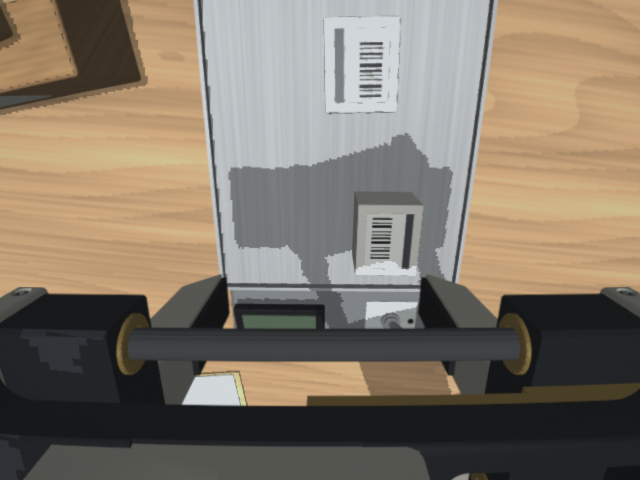

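```bash
python3 - <<'E'
from h import *
c=cams.capture('wrist')
for P in ([(358,205),(422,206),(418,276),(354,274)],[(324,17),(400,16),(398,113),(328,113)]):
  q=np.array([pl(c,*p,.108)[:2] for p in P]);print(q.mean(0),np.linalg.norm(np.diff(q,axis=0),axis=1),np.degrees(np.arctan2(*(q[1]-q[2])[::-1])))
print(ctrl.get_obs()['tcp_pos'])
s=cams.capture('scene');print(pr(s,[.484,.27,.108]),pr(s,[.484,.25,.108]))
E
```

```text
[0.47026274 0.23508856] [0.0483754  0.05914355 0.05208702] 8.151566917983432
[0.59299704 0.2721326 ] [0.04886598 0.06027829 0.04850566] 8.158258618159259
[0.48301068 0.28472977 0.21990181]
[470.67480602 310.22907436] [462.53310793 302.08460766]
```

Carton 2 was knocked from about (.484,.28) to (.470,.235) while the hand was off. It is still flat on the pan, label up. To be safe I back away and let the scale settle again.

```bash
python3 -m crank '[[[0,-0.04,0,0,0],[0,-0.04,0,0,0],[0,-0.04,0,0,0],[0,-0.04,0,0,0],[0,-0.04,0,0,0],[0,0,0,0,0],[0,0,0,0,0],[0,0,0,0,0],[0,0,0,0,0],[0,0,0,0,0],[0,0,0,0,0],[0,0,0,0,0],[0,0,0,0,0],[0,0,0,0,0],[0,0,0,0,0],[0,0,0,0,0],[0,0,0,0,0],[0,0,0,0,0],[0,0,0,0,0],[0,0,0,0,0]]]'
python3 -m crank '[[[0,0,0,0,0],[0,0,0,0,0],[0,0,0,0,0],[0,0,0,0,0],[0,0,0,0,0],[0,0,0,0,0],[0,0,0,0,0],[0,0,0,0,0],[0,0,0,0,0],[0,0,0,0,0],[0,0,0,0,0],[0,0,0,0,0],[0,0.04,0,0,0],[0,0.04,0,0,0],[0,0.04,0,0,0],[0,0.03,0,0,0],[0,0,0,0,0]]]'
python3 - <<'E'
from h import *
c=cap('wrist','w38');print(ctrl.get_obs()['tcp_pos'])
E
```

```text
time: 51.85
tcp_pos: [0.4807, 0.0709, 0.2205]
tool_rot: [-0.053, 0.707, -0.705, 0.012]
contact_force: [0.6, -0.4, 0.2]
finger_gap: 1.001
time: 53.55
tcp_pos: [0.481, 0.2247, 0.2206]
tool_rot: [-0.051, 0.707, -0.706, 0.011]
contact_force: [-0.2, -0.0, -0.6]
finger_gap: 1.003
[0.48102866 0.22321382 0.22057485]
```

View pics/w38.png

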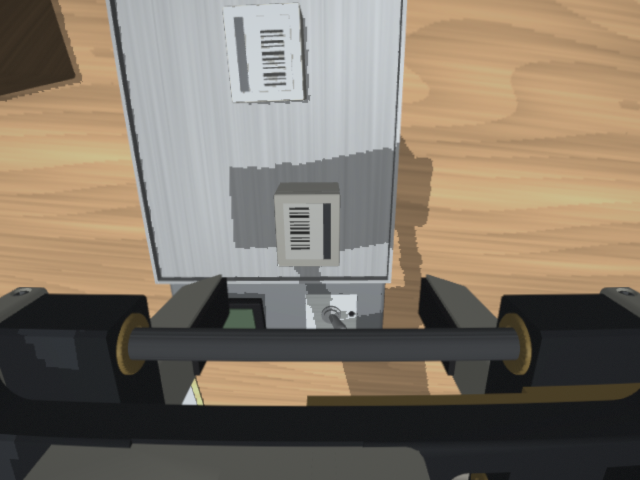

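```bash
python3 -m crank '[[[-0.01,0.012,-0.04,0,55],[0,0,-0.04,0,55],[0,0,-0.03,0,55],[0,0,0,0,55]]]'
python3 - <<'E'
from h import *
c=cap('wrist','w39');print(ctrl.get_obs()['tcp_pos'])
q=np.array([pl(c,*p,.108)[:2] for p in [(0,0)]])
E
```

```text
time: 54.0
tcp_pos: [0.4718, 0.2323, 0.1091]
tool_rot: [-0.049, 0.706, -0.706, 0.012]
contact_force: [-0.0, -0.5, -0.7]
finger_gap: 0.79
[0.47315601 0.23267772 0.11116902]
```

View pics/w39.png

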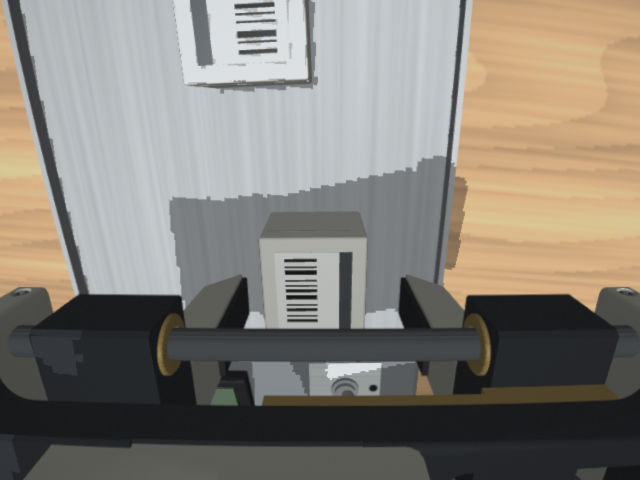

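```bash
python3 -m crank '[[[-0.002,0.004,-0.018,0,55],[0,0,-0.016,0,55],[0,0,0,0,55]]]';python3 -m crank '[[[0,0,0,0,255],[0,0,0,0,255],[0,0,0,0,255],[0,0,0,0,255],[0,0,0,0,255]]]'; python3 -m crank '[[[0,0,0.03,0,255],[0,0,0.04,0,255],[0,0,0.04,0,255],[0,0,0,0,255]]]'
python3 - <<'E'
from h import *
c=cap('wrist','w40');print(ctrl.get_obs()['tcp_pos'])
E
```

```text
time: 54.35
tcp_pos: [0.4754, 0.2356, 0.0822]
tool_rot: [-0.043, 0.707, -0.705, 0.015]
contact_force: [0.5, 0.7, 1.1]
finger_gap: 0.787
time: 54.85
tcp_pos: [0.4789, 0.2355, 0.0882]
tool_rot: [-0.04, 0.708, -0.705, 0.018]
contact_force: [0.4, -0.3, -2.7]
finger_gap: 0.544
time: 55.25
tcp_pos: [0.4767, 0.2348, 0.2002]
tool_rot: [-0.042, 0.708, -0.705, 0.016]
contact_force: [0.7, 0.2, -2.4]
finger_gap: 0.545
[0.47530819 0.23434417 0.19739293]
```

View pics/w40.png

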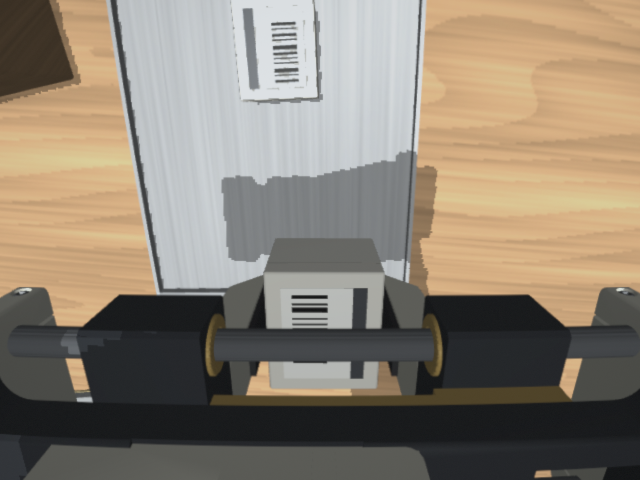

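```bash
python3 -m crank '[[[0,-0.045,0,0,255],[0,-0.045,0,0,255],[0,-0.045,0,0,255],[0,-0.045,0,0,255],[0,-0.045,0,0,255],[0,-0.045,0,0,255],[0,-0.045,0,0,255],[0,-0.045,0,0,255],[0,-0.045,0,0,255],[0,-0.045,0,0,255],[0,-0.045,0,0,255],[0,-0.04,0,0,255],[0,0,0,0,255]]]'
python3 - <<'E'
from h import *
from scipy.spatial.transform import Rotation as R
c=cap('wrist','w41');o=ctrl.get_obs();print(o['tcp_pos'],R.from_quat(o['tool_rot']).as_matrix().round(3))
E
```

```text
time: 56.6
tcp_pos: [0.4596, -0.3165, 0.1747]
tool_rot: [-0.057, 0.712, -0.7, 0.005]
contact_force: [-0.3, 0.4, -1.8]
finger_gap: 0.543
[ 0.45933019 -0.31398358  0.17432075] [[-0.993 -0.076  0.088]
 [-0.09   0.016 -0.996]
 [ 0.074 -0.997 -0.023]]
```

View pics/w41.png

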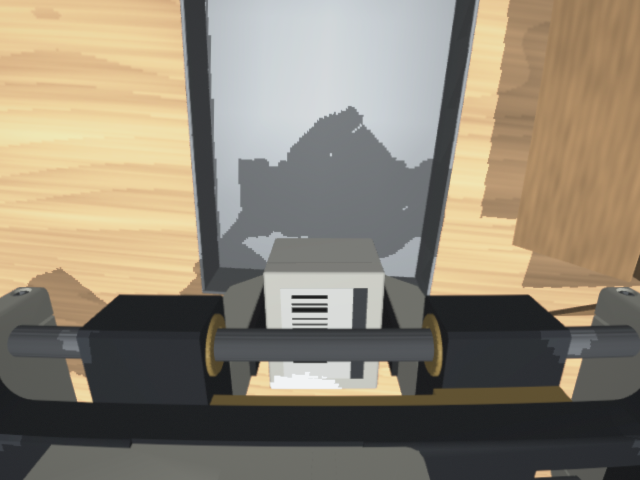

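```bash
python3 -m crank '[[[0.005,0.008,-0.04,0,255],[0,0,-0.04,0,255],[0,0,-0.04,0,255],[0,0,-0.02,0,255],[0,0,0,0,255]]]';python3 -m crank '[[[0,0,-0.006,0,255],[0,0,0,0,255]]]';python3 -m crank '[[[0,0,-0.004,0,255],[0,0,0,0,255]]]'
```

```text
time: 57.15
tcp_pos: [0.462, -0.2978, 0.0259]
tool_rot: [-0.06, 0.715, -0.697, 0.004]
contact_force: [0.1, 0.0, -1.7]
finger_gap: 0.541
time: 57.35
tcp_pos: [0.4621, -0.2962, 0.0236]
tool_rot: [-0.062, 0.715, -0.697, 0.005]
contact_force: [0.3, 0.7, -2.4]
finger_gap: 0.547
time: 57.55
tcp_pos: [0.4635, -0.2958, 0.0229]
tool_rot: [-0.061, 0.714, -0.698, 0.006]
contact_force: [0.1, 1.0, -2.5]
finger_gap: 0.541
```

```bash
python3 -m crank '[[[0,0,0,0,0],[0,0,0,0,0],[0,0,0,0,0],[0,0,0,0,0],[0,0,0.04,0,0],[0,0,0.04,0,0],[0,0,0.04,0,0],[0,0,0.04,0,0],[0,0,0,0,0]]]'
python3 - <<'E'
from h import *
c=cap('wrist','w42');print(ctrl.get_obs()['tcp_pos'])
E
```

```text
time: 58.45
tcp_pos: [0.4625, -0.294, 0.1879]
tool_rot: [-0.062, 0.714, -0.697, 0.006]
contact_force: [0.6, 0.4, 0.7]
finger_gap: 0.999
[ 0.4614974  -0.29322716  0.18520443]
```

View pics/w42.png

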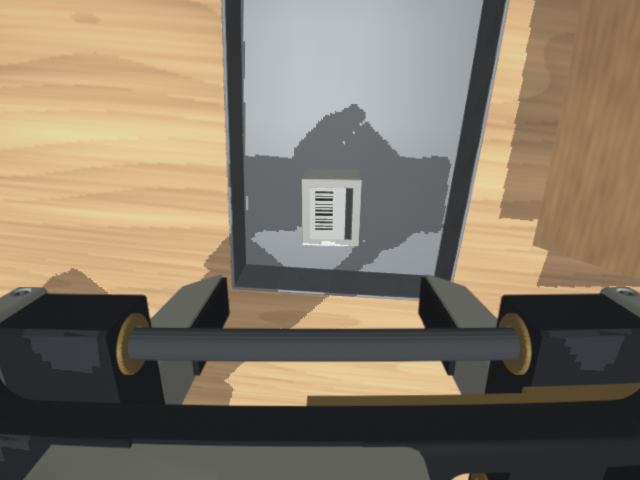

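```bash
python3 -m crank '[[[0.01,0.044,0.003,0,30],[0.01,0.044,0.003,0,30],[0.01,0.044,0.003,0,30],[0.01,0.044,0.003,0,30],[0.01,0.044,0.003,0,30],[0.01,0.044,0.003,0,30],[0.01,0.044,0.003,0,30],[0.01,0.044,0.003,0,30],[0.01,0.044,0.003,0,30],[0.01,0.044,0.003,0,30],[0.01,0.044,0.003,0,30],[0.01,0.044,0,0,30],[0.01,0.044,0,0,30],[0,0,0,0,30]]]'
python3 - <<'E'
from h import *
from scipy.spatial.transform import Rotation as R
c=cap('wrist','w43');o=ctrl.get_obs();M=R.from_quat(o['tool_rot']).as_matrix();print(o['tcp_pos'],M.round(3),np.arctan2(M[1,2],M[0,2]))
E
```

```text
time: 59.9
tcp_pos: [0.5821, 0.3012, 0.1938]
tool_rot: [-0.073, 0.716, -0.694, -0.011]
contact_force: [-0.3, -0.4, -0.3]
finger_gap: 0.882
[0.58183269 0.29864211 0.19342882] [[-0.989 -0.121  0.084]
 [-0.087  0.024 -0.996]
 [ 0.119 -0.992 -0.034]] -1.4869322852554856
```

View pics/w43.png

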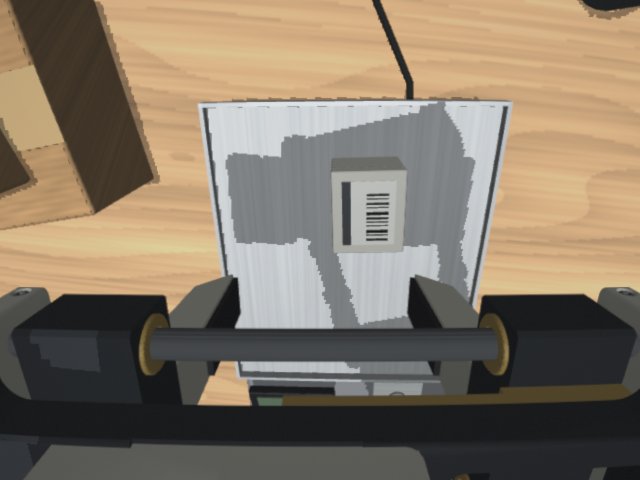

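```bash
python3 - <<'E'
from h import *
c=cams.capture('wrist')
q=np.array([pl(c,*p,.108)[:2] for p in [(332,171),(406,170),(403,252),(334,252)]]);print(q.mean(0),np.linalg.norm(np.diff(q,axis=0),axis=1),np.degrees(np.arctan2(*(q[1]-q[2])[::-1])))
print(ctrl.get_obs()['tcp_pos'])
E
```

```text
[0.5933253  0.27182391] [0.04775629 0.0593866  0.0490131 ] 7.9588450714151096
[0.58204586 0.29664873 0.19399033]
```

```bash
python3 -m crank '[[[0.005,-0.012,-0.03,0.03,30],[0.004,-0.013,-0.03,0.03,30],[0,0,-0.02,0,30],[0,0,0,0,30]]]';python3 -m crank '[[[0,0,-0.02,0,30],[0,0,-0.012,0,30],[0,0,0,0,30]]]'
python3 - <<'E'
from h import *
c=cap('wrist','w44');print(ctrl.get_obs()['tcp_pos'])
E
```

```text
time: 60.4
tcp_pos: [0.5901, 0.2646, 0.1097]
tool_rot: [-0.094, 0.712, -0.696, 0.006]
contact_force: [-0.9, -0.8, -1.3]
finger_gap: 0.879
time: 60.7
tcp_pos: [0.591, 0.2611, 0.0787]
tool_rot: [-0.092, 0.712, -0.696, 0.005]
contact_force: [0.4, 0.1, 0.3]
finger_gap: 0.882
[0.59133706 0.26128714 0.0795041 ]
```

View pics/w44.png

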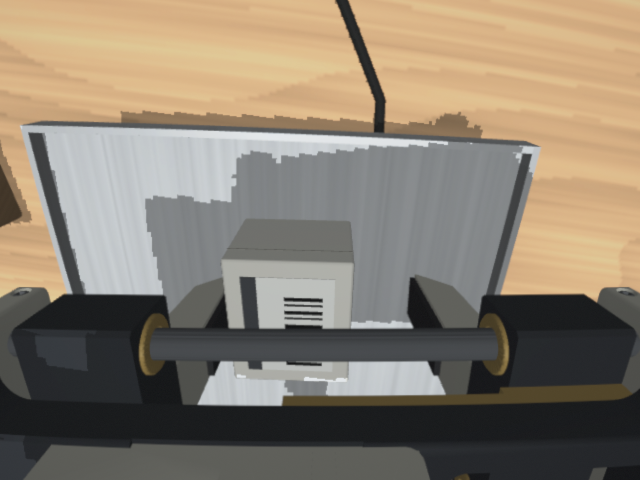

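```bash
python3 -m crank '[[[0,0.011,-0.002,0,30],[0,0,0,0,30],[0,0,0,0,255],[0,0,0,0,255],[0,0,0,0,255],[0,0,0,0,255],[0,0,0,0,255]]]'; python3 -m crank '[[[0,0,0.03,0,255],[0,0,0.04,0,255],[0,0,0.04,0,255],[0,0,0,0,255]]]'
python3 - <<'E'
from h import *
from scipy.spatial.transform import Rotation as R
c=cap('wrist','w45');o=ctrl.get_obs();print(o['tcp_pos'],R.from_quat(o['tool_rot']).as_matrix().round(3))
E
```

```text
time: 61.45
tcp_pos: [0.5932, 0.2745, 0.0821]
tool_rot: [-0.089, 0.713, -0.695, 0.008]
contact_force: [0.8, 0.4, -0.4]
finger_gap: 0.548
time: 61.85
tcp_pos: [0.5909, 0.2733, 0.1923]
tool_rot: [-0.092, 0.712, -0.696, 0.005]
contact_force: [0.8, 0.0, -1.4]
finger_gap: 0.546
[0.5897036  0.27283879 0.18909062] [[-0.983 -0.128  0.135]
 [-0.138  0.013 -0.99 ]
 [ 0.125 -0.992 -0.03 ]]
```

View pics/w45.png

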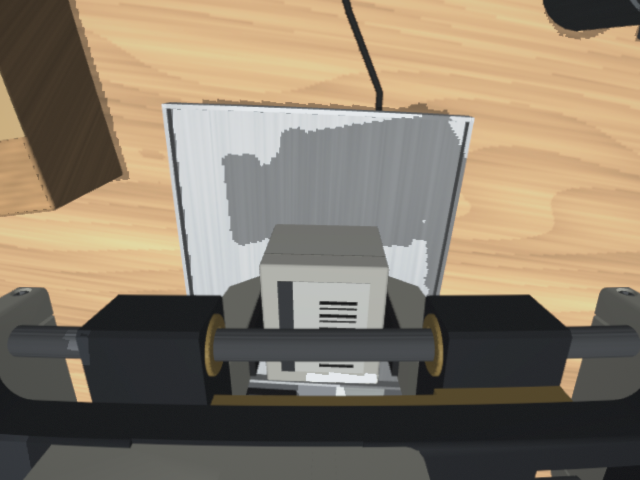

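```bash
python3 -m crank '[[[0,-0.044,0,0,255],[0,-0.044,0,0,255],[0,-0.044,0,0,255],[0,-0.044,0,0,255],[0,-0.044,0,0,255],[0,-0.044,0,0,255],[0,-0.044,0,0,255],[0,-0.044,0,0,255],[0,-0.044,0,0,255],[0,-0.044,0,0,255],[0,-0.044,0,0,255],[0,-0.044,0,0,255],[0,-0.044,0,0,255],[0,0,0,0,255]]]'
python3 - <<'E'
from h import *
from scipy.spatial.transform import Rotation as R
c=cap('wrist','w46');o=ctrl.get_obs();print(o['tcp_pos'],R.from_quat(o['tool_rot']).as_matrix().round(3))
E
```

```text
time: 63.3
tcp_pos: [0.5725, -0.3182, 0.1608]
tool_rot: [-0.109, 0.715, -0.69, -0.009]
contact_force: [-0.9, 0.1, -3.0]
finger_gap: 0.542
[ 0.57266274 -0.31523654  0.16039617] [[-0.976 -0.169  0.14 ]
 [-0.146  0.025 -0.989]
 [ 0.164 -0.985 -0.049]]
```

View pics/w46.png

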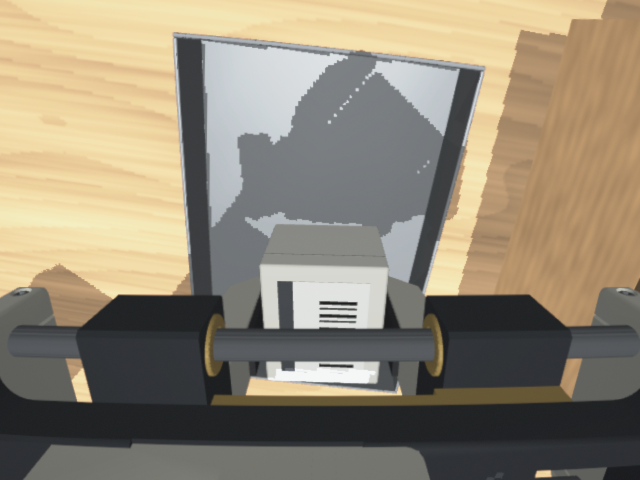

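```bash
python3 -m crank '[[[0.012,0.006,-0.03,0,255],[0.012,0.006,-0.03,0,255],[0,0,-0.03,0,255],[0,0,-0.03,0,255],[0,0,-0.008,0,255],[0,0,0,0,255]]]';python3 -m crank '[[[0,0,-0.005,0,255],[0,0,0,0,255]]]';python3 -m crank '[[[0,0,-0.005,0,255],[0,0,0,0,255]]]'
```

```text
time: 63.95
tcp_pos: [0.5947, -0.2942, 0.0223]
tool_rot: [-0.114, 0.719, -0.686, -0.01]
contact_force: [-0.4, -0.2, -2.2]
finger_gap: 0.547
time: 64.15
tcp_pos: [0.5951, -0.2944, 0.0213]
tool_rot: [-0.114, 0.718, -0.687, -0.009]
contact_force: [-0.3, 0.2, -1.0]
finger_gap: 0.546
time: 64.35
tcp_pos: [0.5969, -0.295, 0.0206]
tool_rot: [-0.112, 0.716, -0.688, -0.008]
contact_force: [-0.1, 0.7, -2.0]
finger_gap: 0.546
```

```bash
python3 -m crank '[[[0,0,0,0,0],[0,0,0,0,0],[0,0,0,0,0],[0,0,0,0,0],[0,0,0.04,0,0],[0,0,0.04,0,0],[0,0,0.04,0,0],[0,0,0.03,0,0],[0,0,0,0,0]]]'
python3 - <<'E'
from h import *
c=cap('wrist','w47');print(ctrl.get_obs()['tcp_pos'])
E
```

```text
time: 65.25
tcp_pos: [0.596, -0.2944, 0.1752]
tool_rot: [-0.113, 0.717, -0.688, -0.008]
contact_force: [0.5, 0.3, 0.6]
finger_gap: 0.997
[ 0.59534336 -0.29398864  0.17304211]
```

View pics/w47.png

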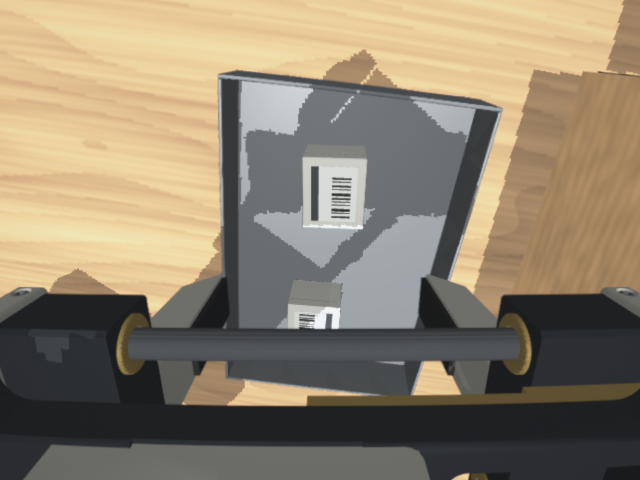

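```bash
python3 -m crank '[[[-0.016,0.027,0,0,255],[-0.016,0.027,0,0,255],[-0.016,0.027,0,0,255],[-0.016,0.027,0,0,255],[-0.016,0.027,0,0,255],[-0.016,0.027,0,0,255],[-0.016,0.027,0,0,255],[-0.016,0.027,0,0,255],[-0.016,0.027,0,0,255],[-0.011,0.024,0,0,255],[-0.011,0.024,0,0,255],[-0.011,0.024,0,0,255],[-0.011,0.024,0,0,255],[-0.011,0.024,0,0,255],[-0.011,0.024,0,0,255],[-0.011,0.024,0,0,255],[-0.011,0.024,0,0,255],[0,0,0,0,255]]]'
python3 - <<'E'
from h import *
from scipy.spatial.transform import Rotation as R
o=ctrl.get_obs();print(o['tcp_pos'],o['qpos'],R.from_quat(o['tool_rot']).as_matrix().round(3))
cap('scene','s48')
E
```

```text
time: 67.1
tcp_pos: [0.3358, 0.158, 0.1476]
tool_rot: [-0.127, 0.721, -0.681, -0.026]
contact_force: [-0.1, -0.5, -0.3]
finger_gap: 0.002
[0.33584297 0.15802946 0.14756526] [0.16593052 0.27347703 1.89692377 0.08153106 1.18366589 1.55492078] [[-0.966 -0.219  0.135]
 [-0.147  0.04  -0.988]
 [ 0.211 -0.975 -0.071]]
```

View pics/s48.png

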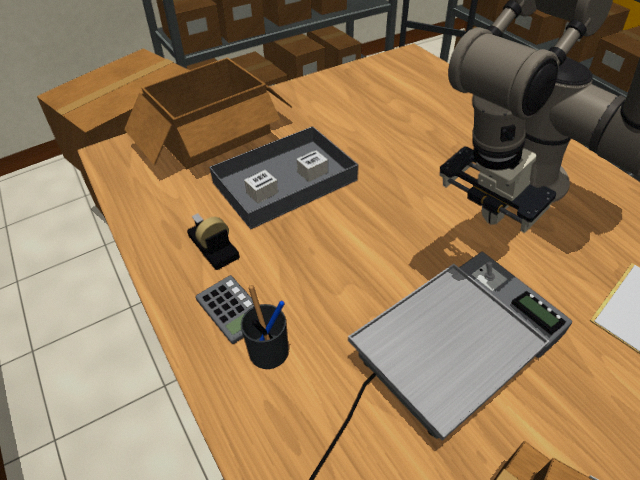

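```bash
python3 -m crank '[[[0.017,-0.01,0,0,255],[0,0,-0.02,0,255],[0,0,-0.02,0,255],[0,0,0,0,255]]]';python3 -m crank '[[[0,0,-0.02,0,255],[0,0,-0.01,0,255],[0,0,0,0,255]]]'
python3 - <<'E'
from h import *
c=cams.capture('scene')['color'];cv2.imwrite('pics/sw10.png',cv2.resize(c[190:310,420:580],None,fx=5,fy=5))
E
```

```text
time: 67.55
tcp_pos: [0.3584, 0.1425, 0.1051]
tool_rot: [-0.125, 0.72, -0.682, -0.026]
contact_force: [-0.2, 0.3, 0.1]
finger_gap: 0.005
time: 67.85
tcp_pos: [0.3617, 0.1398, 0.0748]
tool_rot: [-0.124, 0.72, -0.682, -0.027]
contact_force: [-0.3, -0.6, 0.1]
finger_gap: 0.005
```

View pics/sw10.png

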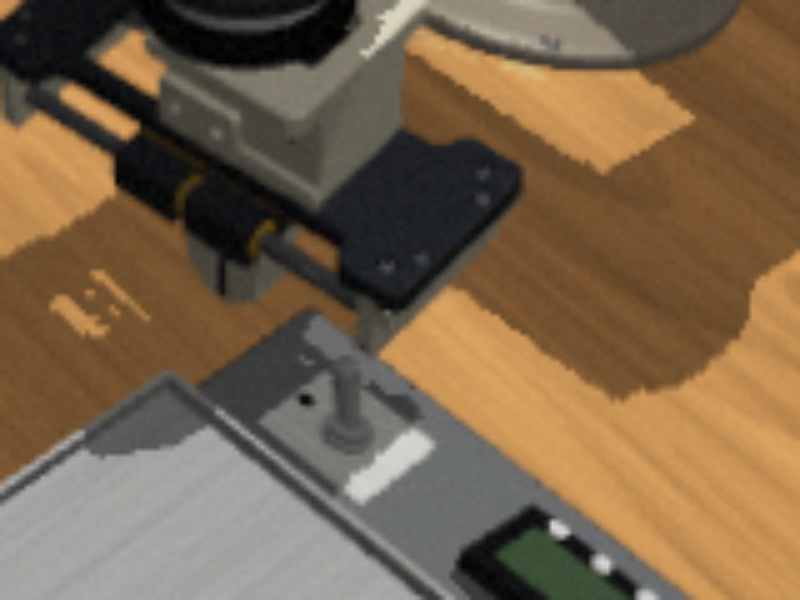

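```bash
python3 -m crank '[[[-0.008,0,-0.011,0,255],[0,0,0,0,255]]]';python3 -m crank '[[[-0.001,0.02,0,0,255],[0,0.012,0,0,255]]]';python3 -m crank '[[[0,0.01,0,0,255]]]';python3 -m crank '[[[0,0.01,0,0,255]]]'
python3 - <<'E'
from h import *
c=cams.capture('side')['color'];cv2.imwrite('pics/sw11.png',cv2.resize(c[290:460,280:450],None,fx=3.5,fy=3.5))
E
```

```text
time: 68.1
tcp_pos: [0.3554, 0.1396, 0.0655]
tool_rot: [-0.122, 0.72, -0.682, -0.026]
contact_force: [0.2, 0.7, -0.8]
finger_gap: 0.006
time: 68.3
tcp_pos: [0.3562, 0.1716, 0.0674]
tool_rot: [-0.121, 0.721, -0.682, -0.026]
contact_force: [-0.3, -0.3, -0.5]
finger_gap: 0.005
time: 68.4
tcp_pos: [0.3568, 0.1822, 0.0682]
tool_rot: [-0.12, 0.72, -0.683, -0.025]
contact_force: [-0.1, -1.6, 1.2]
finger_gap: 0.007
time: 68.5
tcp_pos: [0.3573, 0.193, 0.0687]
tool_rot: [-0.12, 0.72, -0.683, -0.025]
contact_force: [0.0, -0.1, -0.1]
finger_gap: 0.005
```

View pics/sw11.png

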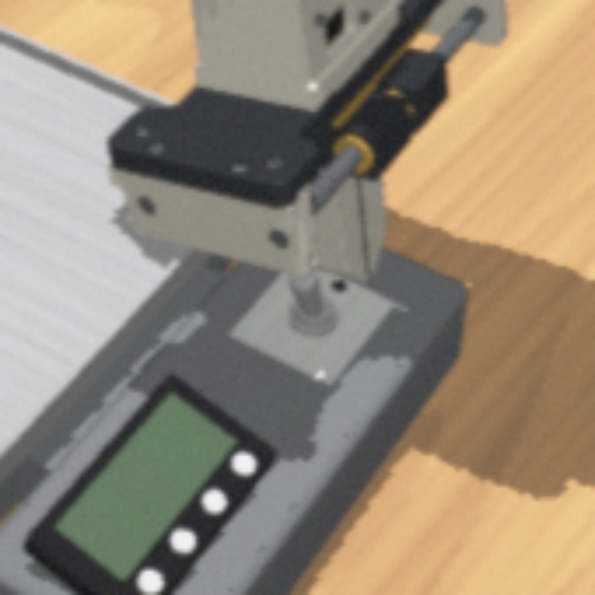

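```bash
python3 -m crank '[[[0,-0.02,0,0,255],[0,-0.03,0,0,255],[0,0,0.04,0,255],[0,0,0.04,0,255],[0.02,-0.04,0.03,0,255],[0.02,-0.04,0,0,255],[0.01,-0.04,0,0,255],[0,0,0,0,255]]]'
python3 - <<'E'
from h import *
a=cap('scene','s50');b=cap('side','s50b')
cv2.imwrite('pics/z50.png',cv2.hconcat([cv2.resize(a['color'][250:350,450:550],None,fx=4,fy=4),cv2.resize(b['color'][340:440,320:420],None,fx=4,fy=4)]))
bb=np.array([.358,.211,.05]);ax=np.array([-np.sin(.09),np.cos(.09),0])
for t in (.35,-.35):
    p=bb+[0,0,.003]+.0325*(np.sin(t)*ax+np.cos(t)*np.array([0,0,1]));print(t,(pr(a,p)-[450,250])*4,(pr(b,p)-[320,340])*4+[400,0])
E
```

```text
time: 69.35
tcp_pos: [0.408, 0.0234, 0.1823]
tool_rot: [-0.122, 0.72, -0.683, -0.02]
contact_force: [-0.0, 0.2, -0.1]
finger_gap: 0.006
0.35 [197.92020982  78.28721879] [583.44244467 123.67689422]
-0.35 [161.06557737  49.68222266] [616.87600728  84.60690417]
```

View pics/z50.png

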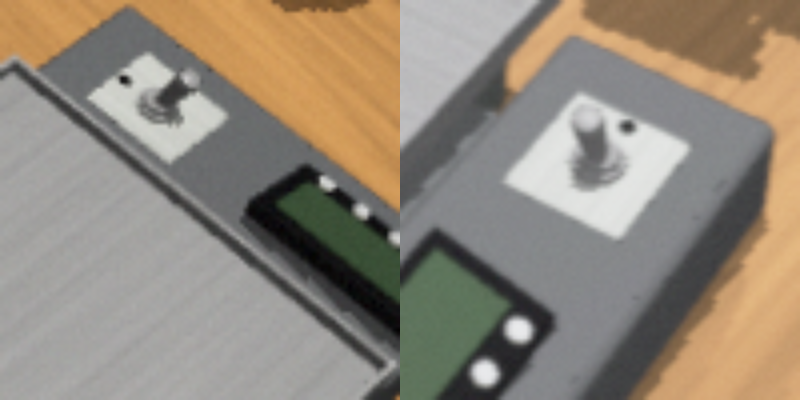

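View pics/s50.png

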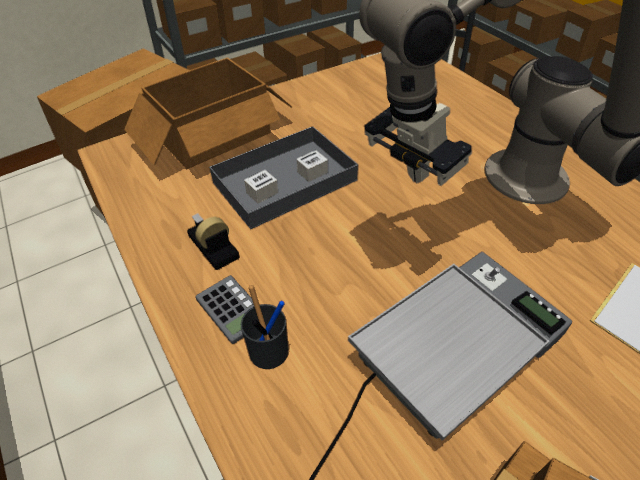

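View pics/s50b.png

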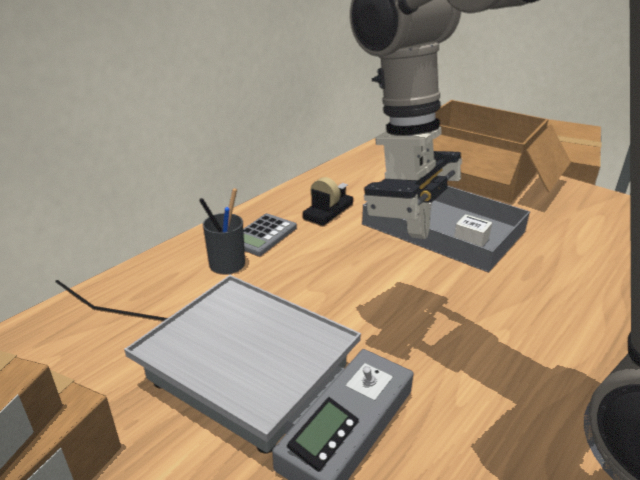

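The toggle is back in its starting picture: tip at (190,75), with off predicted at (198,78). Both cartons lie label up and apart in the tray, the pan is empty, and the other objects haven't moved. The hand is clear, so I hand in.

```bash
python3 -c "
from rig import job
print(job.hand_in())"
```

```text
the job is handed in; nothing more can be done
None
```

The job is done and handed in at about 69 s of robot time. Only two cartons were present, and both now lie in the stock tray.

**What I did**
- **Scale on:** I switched it on with the pan empty.
- **Turning:** I turned each carton label up by pivoting it in the grip against the tray rim and then the desk. One carton needed one quarter turn and the other needed two.
- **Weighing:** I set both flat and apart on the pan and took the hand off for about 3 s. During that pause one carton was knocked about 4–5 cm across the pan. It stayed flat and label up, so I backed off and gave it another 2–3 s of hands-off time.
- **Finish:** I moved both into the tray and switched the scale off.

**Last checks (camera)**
- Both cartons are flat, label up and apart in the tray, and the pan is empty.
- The toggle tip matches the computed "off" position to within a few pixels.
- The tape dispenser, pen pot and calculator look unmoved.
- The gripper is clear of everything.

**What went wrong or could not be confirmed**
- The display never showed digits in the pictures, so I judged on and off only from the way the toggle leaned.
- The first toggle pushes slid up the bat. The push that worked read about 40 N at the wrist, from fingertip contact.
- The first try at turning a carton, by pressing it down on the rim, read up to 38.5 N and hardly turned it.
- The tool slowly built up a tilt of about 13°, which did not affect how the cartons were placed.

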